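Tamp the cooling nuggets level in the specimen transport box

TASK

Take the tamper from its tray and tamp the heaped cooling nuggets in the transport box down into one level layer, so that the rack of vials will sit flat on it; finish with a firm, steady press on the levelled bed, but never press so hard that a shell cracks. Touch the nuggets with the tamper only, then stand the tamper back in its tray without dropping it and let go; leave the bottle and the jar alone.

Things in the scene. Friction and masses are not known exactly. Their poses are not given: they have to be found in the camera images.
- box: open insulated transport box, cream walls with a blue shell, fixed to the table; outside 175 x 218 mm, 100 mm tall, walls 20 mm. Origin: centre of its underside; z up, y along its long side. Its well is 126 mm (x) by 172 mm (y), centred on the origin, open at the top
- liner: dark rubber liner that covers the floor of the box's well, 126 x 172 mm. Origin: centre of its upper face, 18 mm above the table and 82 mm below the box's rim; axes as the box's. A nugget lying on it has its centre 18 to 20 mm and its top 36 to 38 mm above it
- tray: shallow open steel tray, fixed to the table, the tamper's place; outside 150 (x) x 124 (y) x 16 mm, floor and walls 3 mm thick. Origin: centre of its underside, z up
- tamper_grip (a point): centre of the tamper's upright grey handle, 100 mm above the underside of its plate; the handle is 28 mm thick (x) and 34 mm wide (y), 65 mm long from 64 to 129 mm above the underside; grasp it across x from above. Axes: z up the handle, x along the plate's long side. The tamper weighs about 0.26 kg
- tamper_face (a point): centre of the flat underside of the tamper's white plate, 100 mm (x) x 72 mm (y), 12 mm thick; axes as tamper_grip's, z up. The tamper starts standing in the tray, and fits the well with its x along the box's x. Tamp with 12 to 20 N (under 9 N is not firm) and come down slowly, about 15 mm/s: a press or blow of 35 N on one nugget cracks its shell
- drip_bottle_c (a point): centre of a loose white bottle with a blue cap, 54 mm across and 135 mm tall: a bystander
- specimen_jar_c (a point): centre of a loose clear jar with a yellow cap, 56 mm across and 65 mm tall: a bystander
- nugget0_c (a point): centre of one of the eleven pale blue cooling nuggets, a loose hard-shell lump like a 36 mm cube with strongly rounded edges, 45 g. A heaped one is wedged: it stays up by itself and gives way under a press of about 2 to 12 N (two or three may share the plate), pushing its neighbours aside; if it stays wedged, press again a little to the side
- nugget1_c (a point): centre of one of the eleven pale blue cooling nuggets, a loose hard-shell lump like a 36 mm cube with strongly rounded edges, 45 g: see nugget0_c
- nugget2_c (a point): centre of one of the eleven pale blue cooling nuggets, a loose hard-shell lump like a 36 mm cube with strongly rounded edges, 45 g: see nugget0_c
- nugget3_c (a point): centre of one of the eleven pale blue cooling nuggets, a loose hard-shell lump like a 36 mm cube with strongly rounded edges, 45 g: see nugget0_c
- nugget4_c (a point): centre of one of the eleven pale blue cooling nuggets, a loose hard-shell lump like a 36 mm cube with strongly rounded edges, 45 g: see nugget0_c
- nugget5_c (a point): centre of one of the eleven pale blue cooling nuggets, a loose hard-shell lump like a 36 mm cube with strongly rounded edges, 45 g: see nugget0_c
- nugget6_c (a point): centre of one of the eleven pale blue cooling nuggets, a loose hard-shell lump like a 36 mm cube with strongly rounded edges, 45 g: see nugget0_c
- nugget7_c (a point): centre of one of the eleven pale blue cooling nuggets, a loose hard-shell lump like a 36 mm cube with strongly rounded edges, 45 g: see nugget0_c
- nugget8_c (a point): centre of one of the eleven pale blue cooling nuggets, a loose hard-shell lump like a 36 mm cube with strongly rounded edges, 45 g: see nugget0_c
- nugget9_c (a point): centre of one of the eleven pale blue cooling nuggets, a loose hard-shell lump like a 36 mm cube with strongly rounded edges, 45 g: see nugget0_c
- nugget10_c (a point): centre of one of the eleven pale blue cooling nuggets, a loose hard-shell lump like a 36 mm cube with strongly rounded edges, 45 g: see nugget0_c
Mind the look-alikes: they are no part of the job. Leave any green or red look-alike of the part that bears tamper_grip alone.

How it is judged:
On the way, in this order (a step that is already met when the one before it is completed fails the run):
1. the tamper has been lifted out of its tray (z of tamper_face in the frame of tray above 0.04 m), for 0.2 s.
2. all eleven nuggets lie in one level layer while the tamper presses the bed firmly (at least about 9 N) for 0.3 s (z of nugget0_c in the frame of liner between 0.012 and 0.0255 m and z of nugget1_c in the frame of liner between 0.012 and 0.0255 m and z of nugget2_c in the frame of liner between 0.012 and 0.0255 m and z of nugget3_c in the frame of liner between 0.012 and 0.0255 m and z of nugget4_c in the frame of liner between 0.012 and 0.0255 m and z of nugget5_c in the frame of liner between 0.012 and 0.0255 m and z of nugget6_c in the frame of liner between 0.012 and 0.0255 m and z of nugget7_c in the frame of liner between 0.012 and 0.0255 m and z of nugget8_c in the frame of liner between 0.012 and 0.0255 m and z of nugget9_c in the frame of liner between 0.012 and 0.0255 m and z of nugget10_c in the frame of liner between 0.012 and 0.0255 m and contact force between liner and anything else above 14 N and (contact force between tamper and nugget0 above 1.5 N or contact force between tamper and nugget1 above 1.5 N or contact force between tamper and nugget2 above 1.5 N or contact force between tamper and nugget3 above 1.5 N or contact force between tamper and nugget4 above 1.5 N or contact force between tamper and nugget5 above 1.5 N or contact force between tamper and nugget6 above 1.5 N or contact force between tamper and nugget7 above 1.5 N or contact force between tamper and nugget8 above 1.5 N or contact force between tamper and nugget9 above 1.5 N or contact force between tamper and nugget10 above 1.5 N)), for 0.3 s.
At the end, for the whole second after the job is handed in: all nuggets lie in one layer (centres 12 to 25.5 mm above the liner, so none stands over 7 mm proud); the tamper stands at rest on its tray's floor, within 30 mm of the tray's centre, tilted under 0.06 rad, its face under 7 mm above the tray's underside (z of nugget0_c in the frame of liner between 0.012 and 0.0255 m and z of nugget1_c in the frame of liner between 0.012 and 0.0255 m and z of nugget2_c in the frame of liner between 0.012 and 0.0255 m and z of nugget3_c in the frame of liner between 0.012 and 0.0255 m and z of nugget4_c in the frame of liner between 0.012 and 0.0255 m and z of nugget5_c in the frame of liner between 0.012 and 0.0255 m and z of nugget6_c in the frame of liner between 0.012 and 0.0255 m and z of nugget7_c in the frame of liner between 0.012 and 0.0255 m and z of nugget8_c in the frame of liner between 0.012 and 0.0255 m and z of nugget9_c in the frame of liner between 0.012 and 0.0255 m and z of nugget10_c in the frame of liner between 0.012 and 0.0255 m and z of tamper_face in the frame of tray between 0 and 0.007 m and horizontal distance between tamper_face and tray below 0.03 m and angle between tamper_face's own z axis and vertical below 0.06 rad and linear speed of tamper below 0.02 m/s); the robot touches nothing.
It fails at once if the tamper presses so hard that a shell cracks (over 35 N on one nugget) (contact force between tamper and nugget0 above 35 N or contact force between tamper and nugget1 above 35 N or contact force between tamper and nugget2 above 35 N or contact force between tamper and nugget3 above 35 N or contact force between tamper and nugget4 above 35 N or contact force between tamper and nugget5 above 35 N or contact force between tamper and nugget6 above 35 N or contact force between tamper and nugget7 above 35 N or contact force between tamper and nugget8 above 35 N or contact force between tamper and nugget9 above 35 N or contact force between tamper and nugget10 above 35 N).
It fails at once if the fingers touch a nugget (contact force between the fingers and nugget0 above 0.3 N or contact force between the fingers and nugget1 above 0.3 N or contact force between the fingers and nugget2 above 0.3 N or contact force between the fingers and nugget3 above 0.3 N or contact force between the fingers and nugget4 above 0.3 N or contact force between the fingers and nugget5 above 0.3 N or contact force between the fingers and nugget6 above 0.3 N or contact force between the fingers and nugget7 above 0.3 N or contact force between the fingers and nugget8 above 0.3 N or contact force between the fingers and nugget9 above 0.3 N or contact force between the fingers and nugget10 above 0.3 N).
It fails at once if the tamper is dropped into the tray or slammed down in it (over 0.4 m/s within 15 mm of its floor) (linear speed of tamper above 0.4 m/s and z of tamper_face in the frame of tray below 0.018 m and horizontal distance between tamper_face and tray below 0.1 m).
It fails at once if the bottle or the jar is moved by more than 20 mm (distance of any of drip_bottle_c, specimen_jar_c from where it was at the start of the episode above 0.02 m).
It also fails if it takes over 72 s, if anything falls off the work surface, if the arm or the gripper's body presses on something with over 40 N, if the wrist force passes 120 N, or if a joint passes its speed limit or range.

ROBOT

A 7-joint arm with a two-finger parallel gripper is mounted at the origin on the work surface. World frame = base frame: x ahead of the robot, y to its left, z up, the work surface at z = 0. Lengths are in m, angles in rad, forces in N, time in s.
With the tool pointing down it reaches from about 0.425 to 0.875 m from the base axis. Payload 4.7 kg.
Tool frame: the origin (TCP) lies midway between the tips of the shut fingers; the grasp point (between the pads) lies 19 mm behind it; z points along the fingers, x is the direction in which the jaws open and shut, and the axes are right-handed (so a half turn about z gives the same grasp; the last joint's range is limited). The gripper opens to 87 mm and grips with 3 to 60 N. Pads are 19 mm wide; open, the fingers measure 117 mm over their backs; the gripper's body (75 mm by 190 mm) begins 51 mm behind the grasp point.
Start: joints at [-1.327, 0.321, -0.07, 1.45, 0.023, 1.371, -0.057], TCP at [0.148, 0.633, 0.223] pointing down, gripper open.
Joint ranges: [-2.86, 2.86], [-0.3, 2.09], [-1.38, 1.24], [0.06, 2.45], [-1.56, 4.7], [0.09, 2.05], [-2.69, 2.69]. Speed limits (rad/s): [2.57, 2.57, 3.14, 3.14, 3.14, 3.14, 3.14].

INTERFACE

Orientations are given as a rotation vector (axis times angle).
In Python, from cell import arm, cams, workorder gives the robot as it stands.
- The arm moves only by the shell command python3 -m creep 'ROWS' [FORCE]. ROWS is JSON, a list of rows, each a list of 7 numbers: the shift along the tool's x, y, z in m, then the turn, a rotation vector about the tool's x, y, z in rad, then the closure, from -1 (fully open) to 1 (shut). In form: [[tx, ty, tz, ax, ay, az, gripper], ...]. A call has 1 to 10 rows; each row shifts and turns the commanded pose from where the row before left it, along the tool's axes as they then stand; what a row does not reach is not made up. A row lasts 1/8 s, in which the tool goes at most 62.5 mm and 10.7 degrees, less where a joint would pass 70% of its speed; a pose out of reach is approached as far as the arm can. A call is refused whole if a number of a shift passes 0.0625 or a number of a turn 0.188, either way. A call with a gripper value outside its range is refused whole. The fingers move at their own pace and stop on an object; FORCE is the grip in N (left out, the last holds). Time passes only in rows, so rows that do not move let the fingers close. It gives the time, the measured TCP pose, the force and the opening at its end, in the units of the state.
- arm.get_state(): the state, without advancing time (a new reading comes with each control period).
- cams.grab_frame(name): name is "scene" or "top"; returns a dict with "frame" (480x640x3 uint8, red, green, blue), "depth" (480x640 float32, m along the optical axis (not along the pixel's ray), 0 where there is no reading), "fx", "fy", "cx", "cy" (pixels), "origin" and "orientation" of the camera in the world. Camera axes: x right, y up, looking along -z (the intrinsics and any distortion apply to the point x, -y, -z); pixel columns grow to the right and rows downward; lengths in m; the calibration is good to about 2 mm. A picture is of the moment at which its call begins.
- workorder.close_job(): hands the job in, once; it reports no verdict.
Trained networks look in a picture, given as the dict that the camera call returned (one of the last four; its "shot" number tells which), for a name from the list of things; names that differ only in an ending like _2 or _b are one class to them, and where a whole thing is asked for, a point or a joint stands for the part that bears it (a point fixed in the world has none). Each returns a list of dicts, best first, with "confidence" (0 to 1); they miss things now and then, are a little off and sometimes report something else, mostly with a low value. They report only what shows in the picture. A call takes as long as a camera call. They do not tell look-alikes from the thing itself.
- cams.boxes_of(picture, name): "location" ([column, row] in pixels, amid what is visible of it).
- cams.masks_of(picture, name): "region" (480x640 bool, what is visible of it) and "location" ([column, row] in pixels, amid what is visible of it).
- cams.landmark_of(picture, name): "location" ([column, row] in pixels: a listed point, or the origin of a listed thing).
The state is a dict: "clock": time; "q": joint angles; "qd": joint speeds; "tau": joint torques, N m; "position": TCP position; "tcp_rot": TCP orientation; "contact_force": force on the tool from outside, world axes, zero at the start; "wrist_torque": the same for the moment, N m; "width": finger opening in m.
Only numpy, scipy, OpenCV 4.12 (cv2) and the standard library are available. Lean on these libraries where they do the work, as an engineer would, in place of code of your own. Each camera call takes 0.05 s, during which the arm holds its last target.

## Working session

There is one attempt and no reset: what is moved stays moved. The work goes in short steps, Python scripts to look and compute and a shell command to move; the robot and the scene stay as the last step left them, time stands still between calls to the robot, and variables do not carry over. Pictures are saved under pics/ and viewed, and the job is handed in when it is done.

```bash
ls; mkdir -p pics; python3 - <<'E'
from cell import arm,cams
import cv2,json
print(arm.get_state())
for n in("scene","top"):
    p=cams.grab_frame(n)
    cv2.imwrite(f"pics/{n}0.png",p["frame"][:,:,::-1])
    print(n,p["fx"],p["fy"],p["cx"],p["cy"],p["origin"],p["orientation"],p.keys())
    for k in("tamper_grip","tamper_face","tray","box","liner","drip_bottle_c","specimen_jar_c","nugget0_c"):
        print(k,[(r["location"],round(r["confidence"],2)) for r in cams.landmark_of(p,k)][:14])
E
```

```text
pics
{'clock': 0.0, 'q': array([-1.32689878,  0.32181671, -0.07010054,  1.45165877,  0.02258686,
        1.37080742, -0.05691743]), 'qd': array([-0.0011535 , -0.00070483, -0.00056244,  0.00084463, -0.00052629,
       -0.00054161, -0.00142161]), 'tau': array([ 3.43779884e-04, -4.91285706e+01, -4.03736411e-01, -3.12531388e+01,
       -6.39723195e-02,  4.39381355e-02,  1.66227560e-04]), 'position': array([0.14796626, 0.63236818, 0.22147387]), 'tcp_rot': array([ 2.46047350e+00,  1.95137160e+00, -2.26058032e-03]), 'contact_force': array([0.40146771, 0.48066947, 0.54729265]), 'wrist_torque': array([ 0.03402061,  0.02465324, -0.04365744]), 'width': 0.08656086877170349}
scene 536.8173162508683 536.8173162508683 312.67492975656154 238.29936876750511 [1.22617277 0.50580761 0.87875294] [0.44541488 0.9337783  2.11296989] dict_keys(['frame', 'depth', 'fx', 'fy', 'cx', 'cy', 'origin', 'orientation', 'shot'])
tamper_grip [([307.4, 177.2], 0.95), ([251.5, 205.8], 0.77), ([257.0, 154.0], 0.73)]
tamper_face [([311.1, 208.3], 0.72), ([255.9, 185.0], 0.68), ([251.8, 239.6], 0.58)]
tray [([245.4, 240.4],
[... 192 characters left out ...]
9.8], 0.53)]
top 454.2030718918625 454.2030718918625 323.13997337359416 244.07558783384277 [ 0.46318359 -0.0402339   0.89749051] [ 0.08030192 -0.04920955 -1.56089627] dict_keys(['frame', 'depth', 'fx', 'fy', 'cx', 'cy', 'origin', 'orientation', 'shot'])
tamper_grip [([434.0, 217.8], 0.96), ([524.7, 313.2], 0.92), ([422.3, 322.9], 0.66)]
tamper_face [([422.8, 225.9], 0.94), ([412.3, 318.7], 0.87), ([501.3, 309.4], 0.57), ([309.4, 293.0], 0.43)]
tray []
box [([223.4, 275.2], 0.2)]
liner [([197.4, 249.8], 0.64), ([313.3, 294.4], 0.34)]
drip_bottle_c [([321.3, 154.4], 0.71), ([436.8, 219.9], 0.31)]
specimen_jar_c [([311.9, 291.6], 0.66)]
nugget0_c [([224.6, 276.0], 0.77), ([199.2, 250.3], 0.65)]
```

View pics/scene0.png

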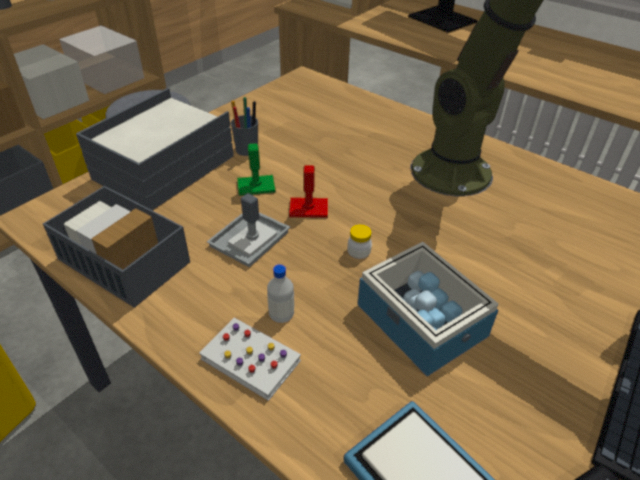

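View pics/top0.png

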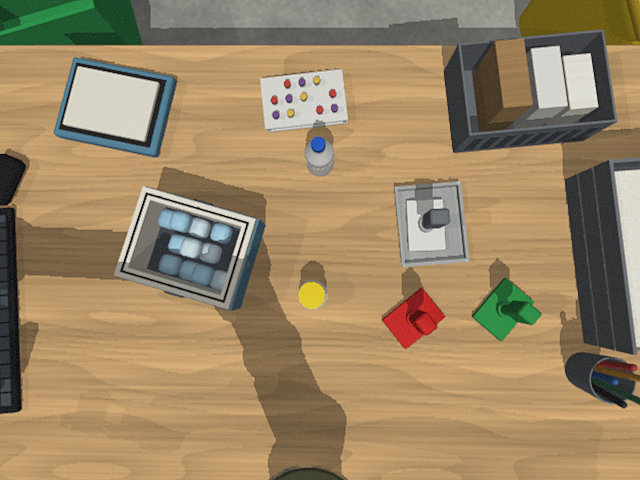

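The scene image shows the grey tamper in the tray at (250,220), the box at (425,300), and red and green decoys beside the tray. In the top view the tray is at (432,222), the box at (190,247), the bottle at (320,155) and the jar at (312,295).

```bash
cat > h.py <<'E'
import numpy as np,cv2
from scipy.spatial.transform import Rotation as R
from cell import arm,cams
def cloud(p):
    d=p["depth"].astype(float);v,u=np.mgrid[0:480,0:640]
    c=np.stack([(u-p["cx"])/p["fx"]*d,-(v-p["cy"])/p["fy"]*d,-d],-1)
    w=c@R.from_rotvec(p["orientation"]).as_matrix().T+p["origin"]
    w[d<=0]=np.nan
    return w
def proj(p,X):
    c=(np.atleast_2d(X)-p["origin"])@R.from_rotvec(p["orientation"]).as_matrix()
    return np.stack([p["cx"]+p["fx"]*c[:,0]/-c[:,2],p["cy"]-p["fy"]*c[:,1]/-c[:,2]],-1)
def rect(P):
    r=cv2.minAreaRect((P*1000).astype(np.float32)); return np.round(r[0],1),np.round(r[1],1),round(r[2],2)
E
python3 - <<'E'
from h import *
p=cams.grab_frame("top");w=cloud(p);s=cams.grab_frame("scene");ws=cloud(s)
for nm,W in(("top",w),("scene",ws)):
    print(nm)
    x,y,z=W[...,0],W[...,1],W[...,2]
    box=(abs(x-.47)<.2)&(abs(y-.22)<.2)
    m=box&(z>.09)&(z<.11); print("rim",rect(W[m][:,:2]),m.sum(),np.median(z[m]))
    tr=(abs(x-.5)<.12)&(abs(y+.25)<.11)&(x>.43)
    m=tr&(z>.08)&(z<.16);print("handle",rect(W[m][:,:2]),m.sum(),np.nanmax(z[m]))
    m=tr&(z>.122)&(z<.16);print("handle top",rect(W[m][:,:2]),m.sum(),np.median(z[m]))
    m=tr&(z>.009)&(z<.022);print("tray rim/plate",rect(W[m][:,:2]),m.sum())
    m=(abs(x-.6)<.2)&(abs(y)<.3)&(z<.004); print("table",np.median(z[m]))
    # well
    m=box&(z>.03)&(z<.095);print("well z", rect(W[m][:,:2]),np.nanpercentile(z[m],[1,10,50,90,99]))
for nm,W,q in(("top",w,p),("scene",ws,s)):
    for k in("nugget0_c","tamper_grip"):
        for r in cams.masks_of(q,k):
            M=r["region"];print(nm,k,round(r["confidence"],2),np.round(r["location"]),M.sum(),np.round(np.nanmedian(W[M],0),3),np.nanmax(W[M][:,2]).round(3))
c=p["frame"][170:320,100:280];cv2.imwrite("pics/boxc.png",cv2.resize(c,None,fx=4,fy=4,interpolation=2)[:,:,::-1])
c=s["frame"][235:375,345:505];cv2.imwrite("pics/boxs.png",cv2.resize(c,None,fx=4,fy=4,interpolation=2)[:,:,::-1])
E
```

```text
top
rim (array([522. , 220.9]), array([214. , 166.1]), 74.2) 4676 0.10138926193085507
handle (array([ 574.6, -221. ]), array([27.8, 33.4]), 1.17) 457 0.13641817873718287
handle top (array([ 574.7, -221.2]), array([27.7, 32.8]), 1.14) 338 0.13228172350504364
tray rim/plate (array([ 525.4, -261.9]), array([191.3, 193.2]), 0.89) 2303
table 0.0011319743923170478
well z (array([508.1, 167.7]), array([323.4, 178.3]), 75.38) [0.03182476 0.04496447 0.05662175 0.08344076 0.09311888]
scene
rim (array([523.7, 220.5]), array([216.3, 170.2]), 74.14) 3301 0.09825870207947374
handle (array([ 517.4, -287.6]), array([222.8,  39.5]), 47.84) 394 0.13422544142950732
handle top (array([ 513.8, -283.7]), array([221.5,  36. ]), 44.8) 140 0.1290589851269529
tray rim/plate (array([ 524.8, -261.2]), array([208.5, 179.1]), 6.21) 1051
table -0.0016567124429811564
well z (array([512.2, 170.5]), array([333.6, 177. ]), 74.95) [0.03105388 0.03960122 0.06356995 0.08696506 0.09426796]
top nugget0_c 0.66 [219. 277.] 237 [0.464 0.171 0.054] 0.06
top tamper_grip 0.82 [426. 225.] 2027 [ 0.567 -0.214  0.017] 0.136
top tamper_grip 0.58 [413. 319.] 2005 [ 0.398 -0.191  0.014] 0.133
top tamper_grip 0.57 [508. 312.] 2263 [ 0.414 -0.361  0.014] 0.134
top tamper_grip 0.56 [187. 271.] 234 [0.482 0.23  0.054] 0.076
top tamper_grip 0.3 [199. 228.] 360 [0.561 0.208 0.053] 0.059
scene nugget0_c 0.72 [414. 278.] 179 [0.478 0.167 0.049] 0.066
scene tamper_grip 0.71 [308. 202.] 1100 [ 0.405 -0.19   0.011] 0.132
scene tamper_grip 0.61 [255. 178.] 1050 [ 0.423 -0.361  0.012] 0.132
scene tamper_grip 0.57 [252. 233.] 1444 [ 0.587 -0.213  0.015] 0.134
```

```bash
python3 - <<'E'
import cv2
E
ls pics
```

```text
boxc.png
boxs.png
scene0.png
top0.png
```

View pics/boxc.png

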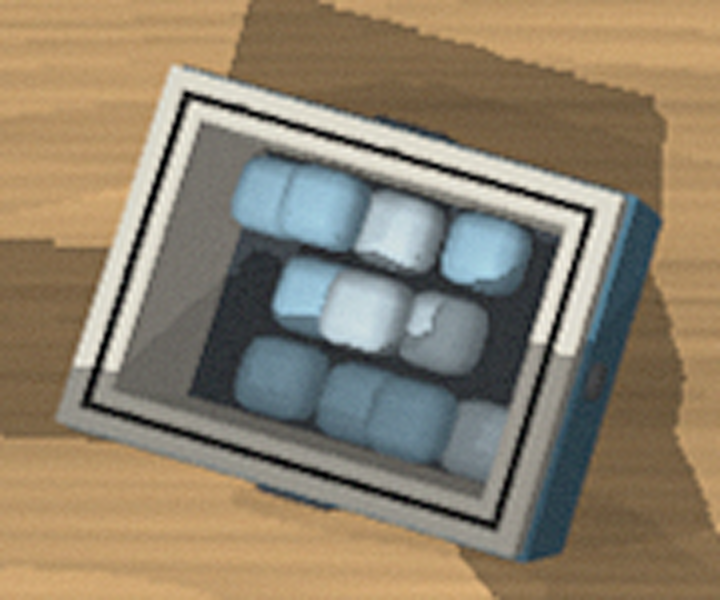

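View pics/boxs.png

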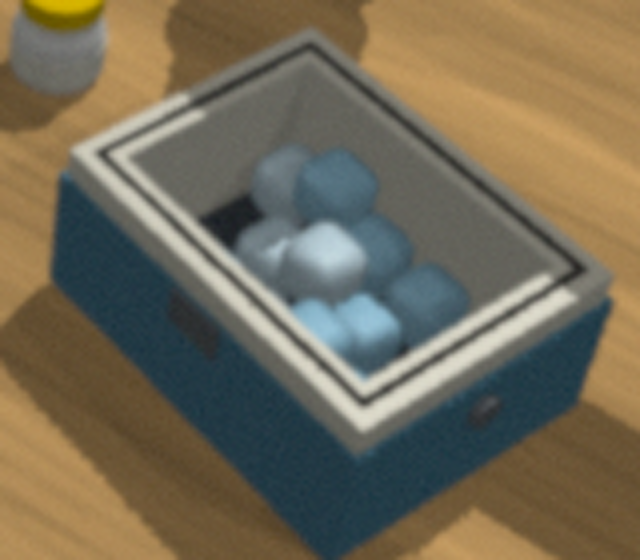

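The box crop shows three rows of nuggets along the long side, with several overlapping, so those are the heaped ones. The plan now is a height map in the box frame plus a precise tray pose.

```bash
python3 - <<'E'
from h import *
p=cams.grab_frame("top");w=cloud(p);s=cams.grab_frame("scene");ws=cloud(s)
x,y,z=w[...,0],w[...,1],w[...,2]
box=(abs(x-.523)<.13)&(abs(y-.22)<.14)
# rim: contour via top and scene merged
for nm,W in(("top",w),("scene",ws)):
    m=(abs(W[...,0]-.523)<.13)&(abs(W[...,1]-.22)<.14)&(abs(W[...,2]-.1)<.006)
    P=W[m][:,:2]*1000; 
    for a in (14,15,15.5,16,16.5,17,18):
        t=np.radians(-a); ex=np.array([np.cos(t),np.sin(t)]);ey=np.array([-np.sin(t),np.cos(t)])
        u=P@ex;v=P@ey
        q=lambda k:(np.percentile(k,1).round(1),np.percentile(k,99).round(1))
        pu,pv=q(u),q(v); print(nm,a,pu,pv,'ext',(pu[1]-pu[0]).round(1),(pv[1]-pv[0]).round(1),'c',((sum(pu)/2)*ex+(sum(pv)/2)*ey).round(1))
t=np.radians(-15.8);ex=np.array([np.cos(t),np.sin(t)]);ey=np.array([-np.sin(t),np.cos(t)])
c=np.array([.523,.2207])
H={}
for W in(w,ws):
    d=W[...,:2]-c;u=d@ex;v=d@ey
    m=(abs(u)<.063)&(abs(v)<.086)&(W[...,2]<.098)
    for a,b,h in zip(u[m],v[m],W[...,2][m]):
        k=(int((a+.063)//.009),int((b+.086)//.009));H.setdefault(k,[]).append(h)
print("rows: v from +86 down; cols u -63..63; heights above liner mm")
for j in range(19,-1,-1):
    print("%4d"%(-86+9*j+4),' '.join("%4.0f"%(1000*np.percentile(H[(i,j)],80)-18) if (i,j) in H else '   .' for i in range(14)))
# tray
for lo,hi in((.0125,.021),):
  for nm,W in(("top",w),("scene",ws)):
    m=(abs(W[...,0]-.58)<.085)&(abs(W[...,1]+.22)<.085)&(W[...,2]>lo)&(W[...,2]<hi)
    print("tray",nm,rect(W[m][:,:2]),m.sum())
hsv=cv2.cvtColor(p["frame"],cv2.COLOR_RGB2HSV)
m=(abs(x-.58)<.085)&(abs(y+.22)<.085)&(z<.03)&(hsv[...,1]<40); print("grey region",rect(w[m][:,:2]))
m2=m&(hsv[...,2]>200)&(z<.025); print("white plate",rect(w[m2][:,:2]),np.median(z[m2]))
for M in cams.landmark_of(p,"tray"): print(M)
E
```

```text
top 14 (np.float64(369.7), np.float64(536.3)) (np.float64(234.0), np.float64(446.1)) ext 166.6 212.1 c [521.8 220.4]
top 15 (np.float64(364.6), np.float64(529.5)) (np.float64(242.2), np.float64(453.6)) ext 164.9 211.4 c [521.9 220.3]
top 15.5 (np.float64(361.6), np.float64(526.3)) (np.float64(246.2), np.float64(457.4)) ext 164.7 211.2 c [521.8 220.4]
top 16 (np.float64(358.6), np.float64(523.2)) (np.float64(249.9), np.float64(461.3)) ext 164.6 211.4 c [521.8 220.3]
top 16.5 (np.float64(355.4), np.float64(520.2)) (np.float64(253.6), np.float64(465.2)) ext 164.8 211.6 c [521.8 220.3]
top 17 (np.float64(351.9), np.float64(517.4)) (np.float64(257.3), np.float64(469.1)) ext 165.5 211.8 c [521.8 220.3]
top 18 (np.float64(344.5), np.float64(511.9)) (np.float64(264.1), np.float64(477.1)) ext 167.4 213.0 c [521.8 220.1]
scene 14 (np.float64(371.5), np.float64(539.8)) (np.float64(235.3), np.float64(447.8)) ext 168.3 212.5 c [524.7 221.2]
scene 15 (np.float64(365.8), np.float64(532.6)) (np.float64(243.6), np.float64(455.1)) ext 166.8 211.5 c [524.3 221.2]
scene 15.5 (np.float64(362.8), np.float
[... 1712 characters left out ...]
  37   36   28   39   38   38   43
 -46   64   59   60   58   49   31   34   34   31   29   37   38   38   36
 -55   68   50   52   42   23    3    3    3    2    4   33   34   35   35
 -64   65   38   39   36   27    2    1    2    3    2    3    3    2   55
 -73   66   38   38   36   28    1   -1   -2    .    .    .    .    .   69
 -82   73   73   67   59   55   55   62   61   68   71   69   72   74   77
tray top (array([ 577.1, -232.5]), array([158.2, 130.5]), 5.17) 2417
tray scene (array([ 579.6, -231.8]), array([160.6, 133.5]), 5.81) 868
grey region (array([ 579.8, -231.9]), array([162.1, 130.5]), 5.22)
white plate (array([ 592.7, -236.5]), array([129.5, 102.1]), 2.5) 0.0161670200580889
```

```bash
cat >> h.py <<'E'
def go(x,y,z,yawdeg,n=None):
    """print tool-frame shift/turn from measured pose to target (tool down, tool-x at yaw)"""
    s=arm.get_state();R0=R.from_rotvec(s["tcp_rot"]).as_matrix()
    t=np.radians(yawdeg);X=np.array([np.cos(t),np.sin(t),0]);Z=np.array([0,0,-1.]);RT=np.stack([X,np.cross(Z,X),Z],1)
    d=np.array([x,y,z])-s["position"]
    print("pos",s["position"].round(4),"yaw",np.degrees(np.arctan2(R0[1,0],R0[0,0])).round(2),"tiltxy",R0[:2,2].round(4),"F",s["contact_force"].round(1),"T",s["wrist_torque"].round(2),"w",round(s["width"],4),"t",s["clock"])
    print("shift(tool now)",(R0.T@d).round(4)," shift(target axes)",(RT.T@d).round(4)," turn",R.from_matrix(R0.T@RT).as_rotvec().round(4))
def boxp(u,v,c=(.523,.2207),yaw=-15.8):
    t=np.radians(yaw);return c[0]+u*np.cos(t)-v*np.sin(t),c[1]+u*np.sin(t)+v*np.cos(t)
E
python3 - <<'E'
from h import *
go(.46,.25,.223,76.8)
go(.5747,-.221,.22,1.2)
E
```

```text
pos [0.1481 0.6329 0.2226] yaw 76.83 tiltxy [0.0001 0.    ] F [-0.  -0.5  0.2] T [ 0.02 -0.06  0.01] w 0.0872 t 1.35
shift(tool now) [-0.3018  0.3909 -0.0004]  shift(target axes) [-0.3016  0.3911 -0.0004]  turn [ 0.0001 -0.0001  0.0006]
pos [0.1481 0.6329 0.2226] yaw 76.83 tiltxy [0.0001 0.    ] F [-0.  -0.5  0.2] T [ 0.02 -0.06  0.01] w 0.0872 t 1.35
shift(tool now) [-0.7343  0.6099  0.0026]  shift(target axes) [0.4086 0.8627 0.0026]  turn [ 0.00e+00 -1.00e-04  1.32e+00]
```

```bash
python3 -m creep '[[-0.03,0.039,0,0,0,0,-1],[-0.03,0.039,0,0,0,0,-1],[-0.03,0.039,0,0,0,0,-1],[-0.03,0.039,0,0,0,0,-1],[-0.03,0.039,0,0,0,0,-1],[-0.03,0.039,0,0,0,0,-1],[-0.03,0.039,0,0,0,0,-1],[-0.03,0.039,0,0,0,0,-1],[-0.03,0.039,0,0,0,0,-1],[-0.03,0.039,0,0,0,0,-1]]'
python3 -m creep '[[0,0,0,0,0,0.165,-1],[0,0,0,0,0,0.165,-1],[0,0,0,0,0,0.165,-1],[0,0,0,0,0,0.165,-1],[0,0,0,0,0,0.165,-1],[0,0,0,0,0,0.165,-1],[0,0,0,0,0,0.165,-1],[0,0,0,0,0,0.165,-1],[0,0,0,0,0,0,-1]]'
python3 -c "
from h import *
go(.5747,-.221,.22,1.2)"
```

```text
clock: 2.6
position: [0.4604, 0.2508, 0.2229]
tcp_rot: [-2.461, -1.952, -0.002]
contact_force: [0.7, 1.3, -0.1]
width: 0.0869
clock: 3.72
position: [0.4595, 0.252, 0.2227]
tcp_rot: [-3.141, -0.036, -0.0]
contact_force: [0.5, 0.3, 0.1]
width: 0.0871
pos [0.4595 0.252  0.2227] yaw 1.31 tiltxy [0.0003 0.0003] F [0.5 0.3 0.1] T [-0.1   0.06  0.06] w 0.0871 t 3.725
shift(tool now) [0.1044 0.4755 0.0026]  shift(target axes) [0.1052 0.4753 0.0027]  turn [-0.0003 -0.0003  0.0019]
```

```bash
python3 -m creep '[[0.0105,0.0475,0,0,0,0,-1],[0.0105,0.0475,0,0,0,0,-1],[0.0105,0.0475,0,0,0,0,-1],[0.0105,0.0475,0,0,0,0,-1],[0.0105,0.0475,0,0,0,0,-1],[0.0105,0.0475,0,0,0,0,-1],[0.0105,0.0475,0,0,0,0,-1],[0.0105,0.0475,0,0,0,0,-1],[0.0105,0.0475,0,0,0,0,-1],[0.0,0.0,0,0,0,0,-1]]'
python3 - <<'E'
from h import *
go(.5747,-.221,.084,1.2)
s=cams.grab_frame("scene")
cv2.imwrite("pics/s1.png",cv2.resize(s["frame"][80:280,160:400],None,fx=3,fy=3)[:,:,::-1])
W=cloud(s);m=(abs(W[...,0]-.58)<.05)&(abs(W[...,1]+.22)<.05)&(W[...,2]>.07)&(W[...,2]<.135)
print(rect(W[m][:,:2]),m.sum())
E
```

```text
clock: 4.97
position: [0.5623, -0.1788, 0.2227]
tcp_rot: [3.138, 0.026, -0.0]
contact_force: [-0.4, 0.9, -0.2]
width: 0.0868
pos [ 0.5623 -0.1788  0.2227] yaw 0.96 tiltxy [-0.0002 -0.0032] F [-0.4  0.9 -0.2] T [-0.02  0.07  0.02] w 0.0868 t 4.975
shift(tool now) [0.0117 0.042  0.1388]  shift(target axes) [0.0115 0.0425 0.1387]  turn [ 0.0032  0.0002 -0.0043]
(array([ 579. , -219.6]), array([30.3, 36. ]), 2.06) 438
```

View pics/s1.png

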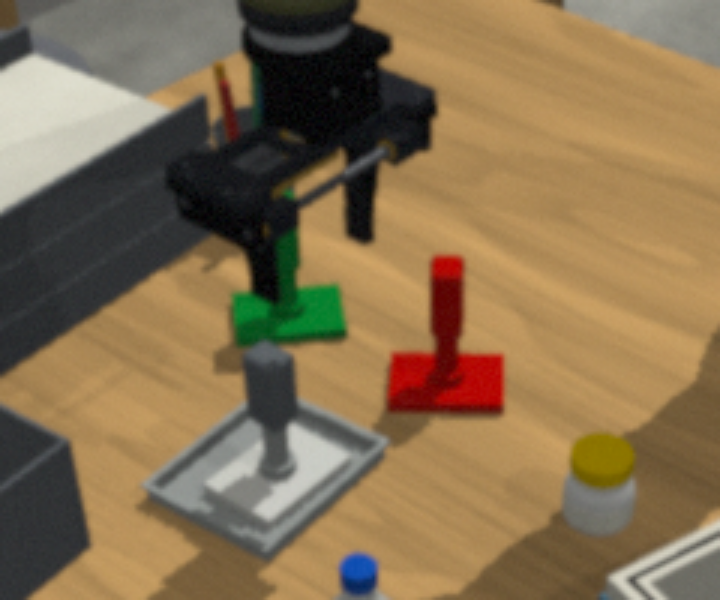

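The gripper is just short of the grey tamper. The handle top shows at crop (270,350), clear of the red and green decoys. I'll shift over it and descend.

```bash
python3 -m creep '[[0.007,0.0208,0,0,0,-0.004,-1],[0.007,0.0208,0,0,0,-0.004,-1],[0,0,0.02,0.003,0,0,-1],[0,0,0.02,0,0,0,-1],[0,0,0.02,0,0,0,-1],[0,0,0.02,0,0,0,-1],[0,0,0,0,0,0,-1]]'
python3 -c "
from h import *
go(.5768,-.2205,.084,1.4)"
```

```text
clock: 5.9
position: [0.5766, -0.2135, 0.1402]
tcp_rot: [-3.137, -0.046, 0.006]
contact_force: [-0.8, 0.4, 0.2]
width: 0.087
pos [ 0.5766 -0.2135  0.1402] yaw 1.7 tiltxy [-0.0039  0.0041] F [-0.8  0.4  0.2] T [-0.14  0.02 -0.01] w 0.087 t 5.9
shift(tool now) [0.0002 0.0072 0.0562]  shift(target axes) [0.     0.007  0.0562]  turn [-0.0042  0.0038  0.0052]
```

```bash
python3 -m creep '[[0,0.007,0.003,-0.004,0.0035,0.004,-1],[0,0,0.018,0,0,0,-1],[0,0,0.018,0,0,0,-1],[0,0,0.012,0,0,0,-1],[0,0,0.005,0,0,0,-1],[0,0,0,0,0,0,-1]]'
python3 -c "
from h import *
go(.5768,-.2205,.084,1.4)"
```

```text
clock: 6.65
position: [0.5782, -0.2215, 0.0861]
tcp_rot: [3.14, 0.039, 0.005]
contact_force: [0.6, 0.6, -0.3]
width: 0.087
pos [ 0.5782 -0.2215  0.0861] yaw 1.43 tiltxy [ 0.0029 -0.0008] F [ 0.6  0.6 -0.3] T [-0.07  0.08  0.03] w 0.087 t 6.65
shift(tool now) [-0.0013 -0.001   0.0021]  shift(target axes) [-0.0013 -0.001   0.0021]  turn [ 0.0009 -0.0029  0.0006]
```

```bash
python3 -m creep '[[-0.001,0,0.002,0,-0.002,0,-1],[0,0,0,0,0,0,1],[0,0,0,0,0,0,1],[0,0,0,0,0,0,1],[0,0,0,0,0,0,1],[0,0,0,0,0,0,1],[0,0,0,0,0,0,1],[0,0,0,0,0,0,1],[0,0,0,0,0,0,1]]' 55
python3 -c "
from h import *
go(.5768,-.2205,.084,1.4)"
```

```text
clock: 7.78
position: [0.5771, -0.2214, 0.0841]
tcp_rot: [3.141, 0.039, 0.002]
contact_force: [-0.2, -0.0, -1.3]
width: 0.028
pos [ 0.5771 -0.2214  0.0841] yaw 1.43 tiltxy [ 0.001  -0.0007] F [-0.2 -0.  -1.3] T [-0.18  0.02  0.01] w 0.028 t 7.775
shift(tool now) [-0.0002 -0.0009  0.0001]  shift(target axes) [-0.0002 -0.0009  0.0001]  turn [ 0.0007 -0.001   0.0006]
```

Gripped at 28 mm, which matches the handle. Lift.

```bash
python3 -m creep '[[0,0,-0.01,0,0,0,1],[0,0,-0.02,0,0,0,1],[0,0,-0.03,0,0,0,1],[0,0,-0.03,0,0,0,1],[0,0,-0.03,0,0,0,1],[0,0,-0.03,0,0,0,1],[0,0,-0.03,0,0,0,1],[0,0,-0.01,0,0,0,1],[0,0,0,0,0,0,1]]'
python3 - <<'E'
from h import *
X=boxp(.008,.048);go(*X,.27,-15.8)
s=cams.grab_frame("scene")
cv2.imwrite("pics/s2.png",s["frame"][:,:,::-1])
p=cams.grab_frame("top");W=cloud(p)
m=(abs(W[...,0]-.58)<.09)&(abs(W[...,1]+.23)<.08)&(W[...,2]>.01)&(W[...,2]<.021);print("tray",rect(W[m][:,:2]))
E
```

```text
clock: 8.9
position: [0.5772, -0.2217, 0.2754]
tcp_rot: [3.14, 0.039, 0.005]
contact_force: [-0.3, 0.0, -2.6]
width: 0.0276
pos [ 0.5772 -0.2217  0.2754] yaw 1.42 tiltxy [ 0.0031 -0.0011] F [-0.3  0.  -2.6] T [-0.05  0.06 -0.06] w 0.0276 t 8.9
shift(tool now) [-0.0214 -0.4871  0.0047]  shift(target axes) [-0.1646 -0.4589  0.0054]  turn [ 0.0007 -0.0032  0.3006]
tray (array([ 576. , -221.2]), array([158.3, 107.8]), 5.35)
```

View pics/s2.png

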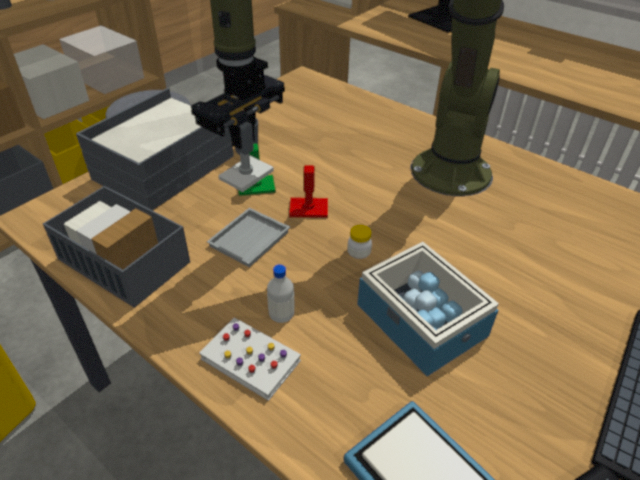

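The tamper is lifted, hanging at (245,165), and the tray is empty at (248,237). Moving to the box.

```bash
python3 -m creep '[[-0.002,-0.03,0,0,0,0,1],[-0.002,-0.045,0,0,0,0,1],[-0.002,-0.045,0,0,0,0,1],[-0.002,-0.045,0,0,0,0,1],[-0.002,-0.045,0,0,0,0,1],[-0.002,-0.045,0,0,0,0,1],[-0.002,-0.045,0,0,0,0,1],[-0.002,-0.045,0,0,0,0,1],[-0.002,-0.045,0,0,0,0,1],[-0.002,-0.03,0,0,0,0,1]]'
python3 -m creep '[[0,0,0,0,0,0.1,1],[0,0,0,0,0,0.1,1],[0,0,0,0,0,0.1,1],[0,0,0,0,0,0,1]]'
python3 - <<'E'
from h import *
X=boxp(.008,.048);print(X);go(*X,.27,-15.8)
E
```

```text
clock: 10.25
position: [0.5451, 0.2007, 0.2723]
tcp_rot: [3.14, 0.044, -0.002]
contact_force: [0.6, -0.2, -2.6]
width: 0.0275
clock: 10.75
position: [0.5459, 0.1977, 0.2727]
tcp_rot: [3.11, -0.429, -0.0]
contact_force: [-0.3, 0.2, -3.2]
width: 0.0279
(np.float64(0.5437671958061819), np.float64(0.2647082217130811))
pos [0.5459 0.1977 0.2727] yaw -15.7 tiltxy [-0.0006 -0.0022] F [-0.3  0.2 -3.2] T [-0.08  0.04 -0.01] w 0.0279 t 10.75
shift(tool now) [-0.0202 -0.0639  0.0025]  shift(target axes) [-0.0203 -0.0639  0.0027]  turn [ 0.0023 -0.      0.0018]
```

```bash
python3 -m creep '[[-0.01,-0.032,0,0,0,0,1],[-0.01,-0.032,0,0,0,0,1],[0,0,0.02,0.002,0,0,1],[0,0,0.02,0,0,0,1],[0,0,0.02,0,0,0,1],[0,0,0.01,0,0,0,1],[0,0,0,0,0,0,1]]'
python3 - <<'E'
from h import *
X=boxp(.008,.048);go(*X,.165,-15.8)
s=cams.grab_frame("scene");p=cams.grab_frame("top")
a=cv2.resize(s["frame"][200:380,330:510],(500,500));b=cv2.resize(p["frame"][150:330,90:290],(300,270))
im=np.zeros((500,800,3),np.uint8);im[:,:500]=a;im[:270,500:]=b
cv2.imwrite("pics/s3.png",im[:,:,::-1])
E
```

```text
clock: 11.62
position: [0.5442, 0.2648, 0.2031]
tcp_rot: [-3.112, 0.429, -0.001]
contact_force: [0.7, -0.7, -3.1]
width: 0.0274
pos [0.5442 0.2648 0.2031] yaw -15.71 tiltxy [ 0.0004 -0.    ] F [ 0.7 -0.7 -3.1] T [-0.11  0.09  0.02] w 0.0274 t 11.625
shift(tool now) [-0.0004  0.0002  0.0381]  shift(target axes) [-0.0004  0.0002  0.0381]  turn [-0.0001 -0.0004  0.0015]
```

View pics/s3.png

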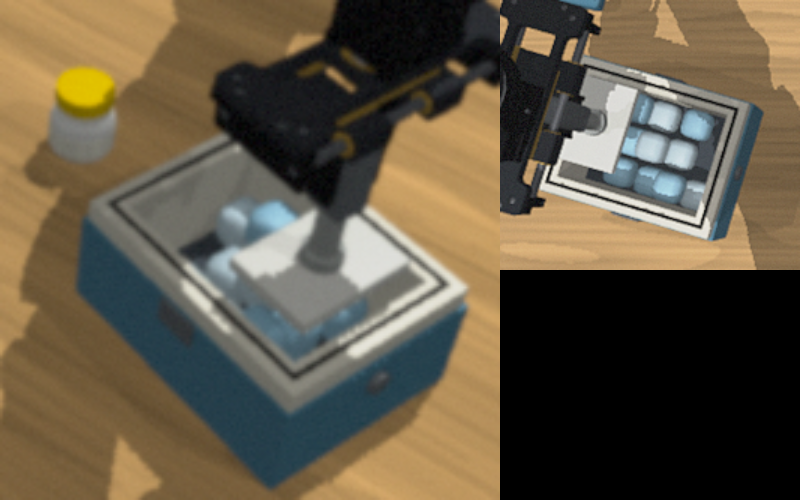

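The plate is above the well end and aligned with the walls. I'll check its pose in the box frame from depth.

```bash
python3 - <<'E'
from h import *
t=np.radians(-15.8);ex=np.array([np.cos(t),np.sin(t)]);ey=np.array([-np.sin(t),np.cos(t)])
for n in("scene","top"):
    s=cams.grab_frame(n);W=cloud(s)
    d=W[...,:2]-np.array([.523,.2207]);u,v=d@ex*1000,d@ey*1000
    m=(abs(u)<75)&(v>0)&(v<100)&(abs(W[...,2]-.134)<.007)&(s["frame"].mean(-1)>90)
    A=np.stack([u[m],v[m],np.ones(m.sum())],1);k=np.linalg.lstsq(A,W[...,2][m]*1000,rcond=None)[0]
    print(n,m.sum(),"u",np.percentile(u[m],[1,99]).round(1),"v",np.percentile(v[m],[1,99]).round(1),"z",np.median(W[...,2][m]).round(4),"tilt",k[:2].round(3))
    r=cv2.minAreaRect(np.stack([u[m],v[m]],1).astype(np.float32));print(r)
E
```

```text
scene 1340 u [-37.6  61.5] v [14.4 85.5] z 0.134 tilt [-0.007 -0.013]
((12.12215805053711, 49.11570739746094), (102.87995147705078, 73.52145385742188), 0.4267500638961792)
top 1831 u [-39.4  58.7] v [12.1 74. ] z 0.1371 tilt [-0.002  0.025]
((9.692935943603516, 43.63362121582031), (100.08507537841797, 64.1161880493164), 0.11379587650299072)
```

```bash
python3 -m creep '[[-0.004,0.004,0.01,0,0,0,1],[0,0,0.01,0,0,0,1],[0,0,0.01,0,0,0,1],[0,0,0.004,0,0,0,1],[0,0,0.0,0,0,0,1]]'
python3 - <<'E'
from h import *
X=boxp(.004,.044);go(*X,.16,-15.8)
E
python3 -m creep '[[0,0,0.002,0,0,0,1],[0,0,0.002,0,0,0,1],[0,0,0.002,0,0,0,1],[0,0,0.001,0,0,0,1]]'
python3 - <<'E'
from h import *
X=boxp(.004,.044);go(*X,.16,-15.8)
E
```

```text
clock: 12.45
position: [0.5398, 0.2622, 0.1695]
tcp_rot: [-3.111, 0.431, -0.002]
contact_force: [0.1, -0.1, -3.0]
width: 0.0279
pos [0.5398 0.2622 0.1695] yaw -15.76 tiltxy [0.0015 0.0005] F [ 0.1 -0.1 -3. ] T [-0.07  0.   -0.01] w 0.0279 t 12.45
shift(tool now) [-0.0008  0.0005  0.0095]  shift(target axes) [-0.0008  0.0005  0.0095]  turn [-0.0009 -0.0013  0.0008]
clock: 12.95
position: [0.5399, 0.2623, 0.1629]
tcp_rot: [-3.111, 0.43, -0.003]
contact_force: [-0.2, 0.2, -2.3]
width: 0.0277
pos [0.5399 0.2623 0.1629] yaw -15.76 tiltxy [0.002 0.001] F [-0.2  0.2 -2.3] T [-0.14  0.07 -0.03] w 0.0277 t 12.95
shift(tool now) [-0.0009  0.0006  0.0029]  shift(target axes) [-0.0009  0.0006  0.0029]  turn [-0.0015 -0.0017  0.0008]
```

```bash
for i in 1; do python3 -m creep '[[0,0,0.0015,0,0,0,1],[0,0,0.0015,0,0,0,1]]'; python3 -m creep '[[0,0,0.0015,0,0,0,1]]';python3 -m creep '[[0,0,0.001,0,0,0,1]]';python3 -m creep '[[0,0,0.001,0,0,0,1]]'; done
```

```text
clock: 13.2
position: [0.54, 0.2623, 0.16]
tcp_rot: [-3.111, 0.43, -0.003]
contact_force: [-0.0, 0.1, -1.4]
width: 0.0274
clock: 13.32
position: [0.54, 0.2623, 0.1584]
tcp_rot: [-3.111, 0.43, -0.003]
contact_force: [0.0, -0.4, -3.1]
width: 0.0277
clock: 13.45
position: [0.5399, 0.2623, 0.1574]
tcp_rot: [-3.111, 0.43, -0.003]
contact_force: [0.1, -0.1, -2.1]
width: 0.0273
clock: 13.58
position: [0.5401, 0.2626, 0.1568]
tcp_rot: [-3.11, 0.43, -0.004]
contact_force: [-0.2, 0.3, 0.6]
width: 0.0277
```

```bash
python3 -m creep '[[0,0,0.001,0,0,0,1]]'; python3 -m creep '[[0,0,0.001,0,0,0,1]]';python3 -m creep '[[0,0,0.001,0,0,0,1]]'
```

```text
clock: 13.7
position: [0.5405, 0.2627, 0.1565]
tcp_rot: [-3.11, 0.43, -0.005]
contact_force: [-1.2, -0.3, 3.6]
width: 0.0279
clock: 13.82
position: [0.5407, 0.2626, 0.1558]
tcp_rot: [-3.109, 0.43, -0.006]
contact_force: [-0.8, -1.1, 6.7]
width: 0.0279
clock: 13.95
position: [0.5409, 0.262, 0.1551]
tcp_rot: [-3.11, 0.431, -0.006]
contact_force: [-1.4, -1.6, 7.9]
width: 0.0275
```

```bash
python3 -m creep '[[0,0,0.001,0,0,0,1]]'; python3 -m creep '[[0,0,0.001,0,0,0,1]]'; python3 -m creep '[[0,0,0.001,0,0,0,1]]'; python3 -m creep '[[0,0,0.001,0,0,0,1]]'
```

```text
clock: 14.08
position: [0.5411, 0.2615, 0.1544]
tcp_rot: [-3.11, 0.432, -0.006]
contact_force: [-2.3, -2.9, 9.6]
width: 0.0279
clock: 14.2
position: [0.5413, 0.261, 0.1537]
tcp_rot: [-3.111, 0.432, -0.007]
contact_force: [-2.1, -4.2, 11.6]
width: 0.0274
clock: 14.32
position: [0.5415, 0.2606, 0.1531]
tcp_rot: [-3.111, 0.433, -0.007]
contact_force: [-3.2, -3.8, 13.5]
width: 0.0277
clock: 14.45
position: [0.5417, 0.2601, 0.1524]
tcp_rot: [3.112, -0.433, 0.008]
contact_force: [-3.4, -4.9, 15.1]
width: 0.0277
```

```bash
python3 -m creep '[[0,0,0.001,0,0,0,1]]'; python3 -m creep '[[0,0,0.001,0,0,0,1]]'; python3 - <<'E'
from h import *
X=boxp(.004,.044);go(*X,.16,-15.8)
t=np.radians(-15.8);ex=np.array([np.cos(t),np.sin(t)]);ey=np.array([-np.sin(t),np.cos(t)])
s=cams.grab_frame("scene");p=cams.grab_frame("top")
a=cv2.resize(s["frame"][200:380,330:510],(500,500));b=cv2.resize(p["frame"][150:330,90:290],(300,270))
im=np.zeros((500,800,3),np.uint8);im[:,:500]=a;im[:270,500:]=b
cv2.imwrite("pics/s4.png",im[:,:,::-1])
E
```

```text
clock: 14.58
position: [0.5418, 0.2599, 0.152]
tcp_rot: [-3.111, 0.434, -0.008]
contact_force: [-4.6, -6.0, 19.2]
width: 0.0279
clock: 14.7
position: [0.5419, 0.2599, 0.1518]
tcp_rot: [-3.111, 0.434, -0.008]
contact_force: [-6.1, -6.9, 23.5]
width: 0.0279
pos [0.5419 0.2599 0.1518] yaw -15.87 tiltxy [ 0.0053 -0.0002] F [-6.1 -6.9 23.5] T [-2.41  1.31 -0.33] w 0.0279 t 14.7
shift(tool now) [-0.0035 -0.0011 -0.0082]  shift(target axes) [-0.0035 -0.0011 -0.0082]  turn [-0.0012 -0.0051 -0.0013]
```

View pics/s4.png

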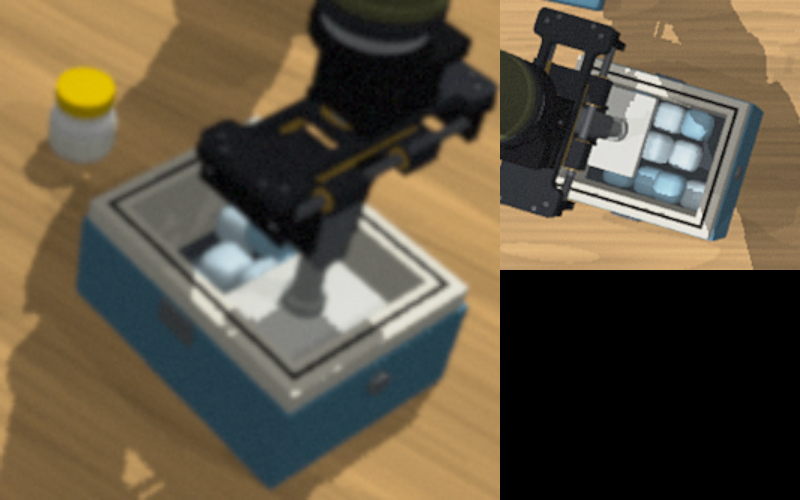

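Force reached about 26 N with the nugget wedged, so I'm backing off to look.

```bash
python3 -m creep '[[0,0,-0.006,0,0,0,1],[0,0,-0.015,0,0,0,1],[0,0,-0.02,0,0,0,1],[0,0,-0.02,0,0,0,1],[0,0,-0.02,0,0,0,1],[0,0,-0.02,0,0,0,1],[0,0,0,0,0,0,1]]'
python3 -m creep '[[0,0.04,0,0,0,0,1],[0,0.055,0,0,0,0,1],[0,0.055,0,0,0,0,1],[0,0.055,0,0,0,0,1],[0,0,0,0,0,0,1]]'
cat >> h.py <<'E'
def hmap(cams_=("scene","top"),name=None,c=(.523,.2207)):
    t=np.radians(-15.8);ex=np.array([np.cos(t),np.sin(t)]);ey=np.array([-np.sin(t),np.cos(t)])
    H={};fr=[]
    for n in cams_:
        p=cams.grab_frame(n);W=cloud(p);fr.append(p["frame"])
        d=W[...,:2]-np.array(c);u=d@ex;v=d@ey
        m=(abs(u)<.063)&(abs(v)<.086)&(W[...,2]<.098)
        for a,b,h in zip(u[m],v[m],W[...,2][m]):
            H.setdefault((int((a+.063)//.009),int((b+.086)//.009)),[]).append(h)
    for j in range(19,-1,-1):
        print("%4d"%(-86+9*j+4),' '.join("%4.0f"%(1000*np.percentile(H[(i,j)],80)-18) if (i,j) in H else '   .' for i in range(14)))
    if name:
        a=cv2.resize(fr[0][230:380,350:500],(400,400));im=a
        if len(fr)>1: im=np.hstack([a,cv2.resize(fr[1][165:325,105:265],(400,400))])
        cv2.imwrite(name,im[:,:,::-1])
E
python3 - <<'E'
from h import *
go(*boxp(0,0),.2,-15.8)
hmap(name="pics/b5.png")
E
```

```text
clock: 15.68
position: [0.5405, 0.2628, 0.2501]
tcp_rot: [-3.109, 0.43, -0.007]
contact_force: [-0.8, -0.3, -2.5]
width: 0.0276
clock: 16.3
position: [0.483, 0.0598, 0.2476]
tcp_rot: [-3.109, 0.442, -0.001]
contact_force: [1.6, 1.2, -2.1]
width: 0.0275
pos [0.483  0.0598 0.2476] yaw -16.2 tiltxy [0.0009 0.0009] F [ 1.6  1.2 -2.1] T [-0.04  0.06 -0.03] w 0.0275 t 16.3
shift(tool now) [-0.0065 -0.1656  0.0477]  shift(target axes) [-0.0053 -0.1657  0.0476]  turn [-0.0011 -0.0006 -0.0069]
  89    .    .   79   77    .    .    .    .    .   78    .   79   79   79
  80   76    .    .    .    .    .    .    .    .    .    .    .    .    .
  71   74    .    .    .    .    .    .    .    .    .    .    .    .   78
  62   69    .    .    .    .    .    .    .    .    .   32    .    .    .
  53   65   32   32   31   28   27   28   29   24   20   41   46    .   79
  44   68   34   35   34   28   33   34   34   32   24   52   53    .    .
  35   71   35   35   35   30   33   35   34   34    .   51   53    .   79
  26   67   34   35   34   30   34   35   35   33    .   52   53    .    .
  17   65 
[... 189 characters left out ...]
   42   32    .    .   78
 -10   69   34   35   34   31    .   53   52   51   43   34    .    .   79
 -19   65   52   55   54   49    .   33   33   32   32    .    .    .    .
 -28   74   57   58   58   52   32   35   35   34   30    .    .    .    .
 -37   72   58   58   57   50   33   35   35   35   30    .    .    .    .
 -46   74   56   55   54   49   34   34   35   34   27   34    .    .   77
 -55   74    .   -2   33   28    .    .   31   24    .    .    .    .   79
 -64   69   35   36   34   28    .   -3    0    .    .    .    .    .   80
 -73   67   35   35   34   26   -0   -0   -0    .    .    .    .    .    .
 -82   70   71   66   60   55   54   62   60   64   65   69   73   72   78
```

View pics/b5.png

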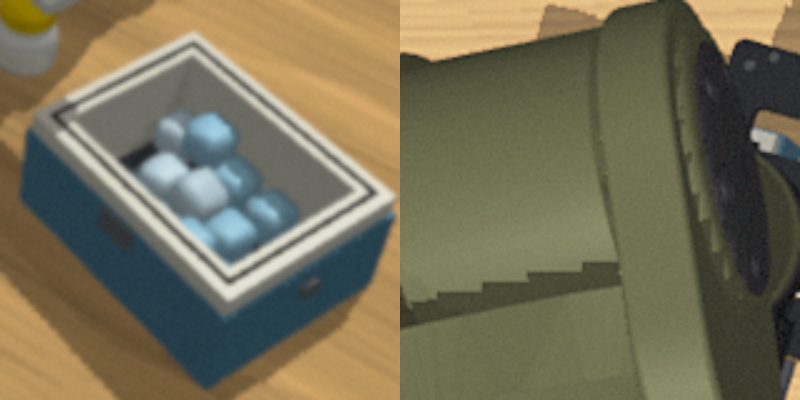

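The scene camera reads about 2.5 mm low. Both the right-column nugget (v≈35) and the centre one (v≈0) came down about 5 mm, so they were sharing the plate. I'll press the right one alone, nearer the end wall.

```bash
python3 - <<'E'
from h import *
go(*boxp(.004,.046),.165,-15.8)
E
```

```text
pos [0.4837 0.065  0.2477] yaw -15.8 tiltxy [0.0015 0.0021] F [ 0.4 -0.1 -2.5] T [-0.    0.05  0.02] w 0.0278 t 16.4
shift(tool now) [-0.0006 -0.2063  0.0832]  shift(target axes) [-0.0005 -0.2065  0.0827]  turn [-0.0025 -0.0009 -0.0001]
```

```bash
python3 -m creep '[[0,-0.04,0,0,0,0,1],[0,-0.045,0,0,0,0,1],[0,-0.045,0,0,0,0,1],[0,-0.045,0,0,0,0,1],[0,-0.031,0,0,0,0,1],[0,0,0.01,0,0,0,1],[0,0,0.02,0,0,0,1],[0,0,0.02,0,0,0,1],[0,0,0,0,0,0,1],[0,0,0,0,0,0,1]]'
python3 - <<'E'
from h import *
go(*boxp(.004,.046),.155,-15.8)
E
```

```text
clock: 17.65
position: [0.5402, 0.2634, 0.1988]
tcp_rot: [-3.111, 0.43, -0.003]
contact_force: [-0.1, 0.5, -2.4]
width: 0.0276
pos [0.5402 0.2634 0.1988] yaw -15.73 tiltxy [0.0023 0.001 ] F [-0.1  0.5 -2.4] T [-0.08  0.04 -0.07] w 0.0276 t 17.65
shift(tool now) [-0.001  -0.0001  0.0438]  shift(target axes) [-0.0009 -0.0002  0.0438]  turn [-0.0016 -0.0019  0.0011]
```

```bash
python3 -m creep '[[-0.001,0,0.01,-0.0016,-0.002,0,1],[0,0,0.01,0,0,0,1],[0,0,0.01,0,0,0,1],[0,0,0.007,0,0,0,1],[0,0,0.002,0,0,0,1],[0,0,0.002,0,0,0,1],[0,0,0.001,0,0,0,1]]'
python3 -m creep '[[0,0,0.0015,0,0,0,1]]';python3 -m creep '[[0,0,0.0015,0,0,0,1]]';python3 -m creep '[[0,0,0.001,0,0,0,1]]';python3 -m creep '[[0,0,0.001,0,0,0,1]]'
```

```text
clock: 18.52
position: [0.5394, 0.2636, 0.1567]
tcp_rot: [-3.112, 0.431, -0.0]
contact_force: [0.4, 0.4, -1.5]
width: 0.0273
clock: 18.65
position: [0.5394, 0.2636, 0.1553]
tcp_rot: [-3.112, 0.431, -0.0]
contact_force: [-0.1, -0.2, -2.5]
width: 0.0278
clock: 18.77
position: [0.5393, 0.2636, 0.1536]
tcp_rot: [-3.112, 0.431, 0.0]
contact_force: [0.2, -0.2, -2.4]
width: 0.028
clock: 18.9
position: [0.5392, 0.2636, 0.1526]
tcp_rot: [-3.112, 0.43, 0.0]
contact_force: [-1.4, -0.3, 0.1]
width: 0.0278
clock: 19.02
position: [0.5396, 0.2636, 0.1524]
tcp_rot: [-3.111, 0.431, -0.001]
contact_force: [-2.2, -1.4, 4.7]
width: 0.0277
```

```bash
python3 -m creep '[[0,0,0.001,0,0,0,1]]';python3 -m creep '[[0,0,0.001,0,0,0,1]]';python3 -m creep '[[0,0,0.001,0,0,0,1]]';python3 -m creep '[[0,0,0.001,0,0,0,1]]'
```

```text
clock: 19.15
position: [0.5396, 0.2636, 0.1522]
tcp_rot: [-3.111, 0.431, -0.001]
contact_force: [-3.3, -1.0, 9.3]
width: 0.0279
clock: 19.27
position: [0.5397, 0.2637, 0.152]
tcp_rot: [-3.111, 0.431, -0.001]
contact_force: [-4.9, -2.1, 13.2]
width: 0.0277
clock: 19.4
position: [0.5397, 0.2637, 0.1518]
tcp_rot: [-3.11, 0.431, -0.001]
contact_force: [-7.3, -3.1, 17.1]
width: 0.0277
clock: 19.52
position: [0.5397, 0.2637, 0.1515]
tcp_rot: [-3.11, 0.431, -0.001]
contact_force: [-7.5, -2.3, 20.5]
width: 0.0279
```

```bash
python3 -m creep '[[0,0.002,-0.001,0,0,0,1]]';python3 -m creep '[[0,0.003,0,0,0,0,1]]';python3 -m creep '[[0,0.003,0.0,0,0,0,1]]';python3 -m creep '[[0,0.003,0.0,0,0,0,1]]'
python3 -c "
from h import *
go(*boxp(.004,.046),.155,-15.8)"
```

```text
clock: 19.65
position: [0.5394, 0.2629, 0.1517]
tcp_rot: [-3.108, 0.429, -0.002]
contact_force: [-2.8, 0.9, 8.7]
width: 0.0276
clock: 19.77
position: [0.5388, 0.261, 0.151]
tcp_rot: [-3.107, 0.428, -0.004]
contact_force: [0.1, 0.5, -1.3]
width: 0.0278
clock: 19.9
position: [0.537, 0.2557, 0.1485]
tcp_rot: [-3.112, 0.43, 0.0]
contact_force: [-0.5, -0.3, -2.4]
width: 0.0284
clock: 20.02
position: [0.5359, 0.2523, 0.1478]
tcp_rot: [3.111, -0.431, -0.001]
contact_force: [1.1, 0.4, -1.1]
width: 0.0278
pos [0.5359 0.2523 0.1478] yaw -15.77 tiltxy [-0.0011 -0.0008] F [ 1.1  0.4 -1.1] T [-0.06  0.04 -0.01] w 0.0278 t 20.025
shift(tool now) [ 0.0002 -0.0121 -0.0072]  shift(target axes) [ 0.0002 -0.0121 -0.0072]  turn [0.0011 0.0008 0.0004]
```

The force vanished and the plate dropped, so the nugget gave or the plate had been catching the wall. Continuing down here.

```bash
python3 -m creep '[[0,0,0.0015,0,0,0,1]]';python3 -m creep '[[0,0,0.0015,0,0,0,1]]';python3 -m creep '[[0,0,0.0015,0,0,0,1]]';python3 -m creep '[[0,0,0.0015,0,0,0,1]]'
```

```text
clock: 20.15
position: [0.5361, 0.2521, 0.1465]
tcp_rot: [3.111, -0.432, -0.001]
contact_force: [0.3, -0.5, -1.4]
width: 0.0279
clock: 20.27
position: [0.536, 0.2527, 0.1449]
tcp_rot: [3.111, -0.431, -0.001]
contact_force: [-0.4, -0.6, -2.2]
width: 0.0278
clock: 20.4
position: [0.5361, 0.2529, 0.1436]
tcp_rot: [3.112, -0.43, -0.001]
contact_force: [0.1, -0.3, -1.7]
width: 0.0276
clock: 20.52
position: [0.5361, 0.253, 0.1422]
tcp_rot: [3.112, -0.43, -0.001]
contact_force: [-0.5, 0.5, -2.3]
width: 0.0276
```

```bash
cat >> h.py <<'E'
def plate(zt):
    t=np.radians(-15.8);ex=np.array([np.cos(t),np.sin(t)]);ey=np.array([-np.sin(t),np.cos(t)])
    for n in("scene",):
        s=cams.grab_frame(n);W=cloud(s)
        st=arm.get_state();d=W[...,:2]-st["position"][:2];u,v=d@ex*1000,d@ey*1000
        m=(abs(u)<62)&(abs(v)<45)&(abs(W[...,2]-zt)<.012)&(s["frame"].min(-1)>110)
        A=np.stack([u[m],v[m],np.ones(m.sum())],1);k=np.linalg.lstsq(A,W[...,2][m]*1000,rcond=None)[0]
        print(n,m.sum(),"rel tcp u",np.percentile(u[m],[1,99]).round(1),"v",np.percentile(v[m],[1,99]).round(1),"top z",np.median(W[...,2][m]).round(4),"tcp-top",(st["position"][2]-np.median(W[...,2][m])).round(4),"tilt",k[:2].round(3))
E
python3 - <<'E'
from h import *
plate(.1422-.069)
s=cams.grab_frame("scene");p=cams.grab_frame("top")
a=cv2.resize(s["frame"][200:380,330:510],(500,500));b=cv2.resize(p["frame"][150:330,90:290],(300,270))
im=np.zeros((500,800,3),np.uint8);im[:,:500]=a;im[:270,500:]=b
cv2.imwrite("pics/s6.png",im[:,:,::-1])
E
```

```text
scene 951 rel tcp u [-47.2  40.1] v [-34.5  36. ] top z 0.0717 tcp-top 0.0704 tilt [ 0.001 -0.008]
```

View pics/s6.png

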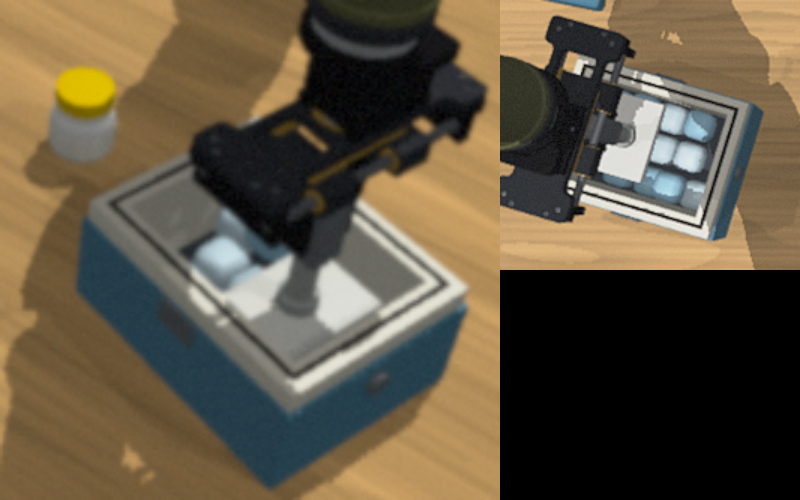

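No slip in the hand: the plate's top is 70 mm below the TCP, level and undeformed. Continue down.

```bash
python3 -m creep '[[0,0,0.0015,0,0,0,1]]';python3 -m creep '[[0,0,0.0015,0,0,0,1]]';python3 -m creep '[[0,0,0.001,0,0,0,1]]';python3 -m creep '[[0,0,0.001,0,0,0,1]]';python3 -m creep '[[0,0,0.001,0,0,0,1]]'
```

```text
clock: 20.8
position: [0.5363, 0.253, 0.1411]
tcp_rot: [-3.112, 0.43, -0.0]
contact_force: [-0.5, 0.4, -2.2]
width: 0.0279
clock: 20.92
position: [0.5362, 0.2529, 0.1395]
tcp_rot: [-3.112, 0.431, 0.0]
contact_force: [-0.3, -0.8, -1.9]
width: 0.0279
clock: 21.05
position: [0.5361, 0.253, 0.1384]
tcp_rot: [3.112, -0.43, -0.001]
contact_force: [0.3, 0.3, -2.5]
width: 0.0278
clock: 21.18
position: [0.5362, 0.2529, 0.1375]
tcp_rot: [-3.112, 0.431, 0.0]
contact_force: [0.5, 0.1, -1.0]
width: 0.028
clock: 21.3
position: [0.5362, 0.2529, 0.1365]
tcp_rot: [3.112, -0.431, -0.0]
contact_force: [-0.1, 0.3, -1.1]
width: 0.0276
```

```bash
python3 -m creep '[[0,0,0.001,0,0,0,1]]';python3 -m creep '[[0,0,0.001,0,0,0,1]]';python3 -m creep '[[0,0,0.001,0,0,0,1]]';python3 -m creep '[[0,0,0.001,0,0,0,1]]'
```

```text
clock: 21.42
position: [0.5362, 0.2529, 0.1355]
tcp_rot: [3.112, -0.431, -0.0]
contact_force: [-0.3, 0.4, -1.7]
width: 0.028
clock: 21.55
position: [0.5363, 0.2529, 0.135]
tcp_rot: [-3.112, 0.431, 0.0]
contact_force: [-2.3, -0.5, 3.9]
width: 0.0278
clock: 21.68
position: [0.5364, 0.2529, 0.135]
tcp_rot: [-3.111, 0.431, 0.0]
contact_force: [-4.5, -2.1, 9.3]
width: 0.0278
clock: 21.8
position: [0.5365, 0.2529, 0.1349]
tcp_rot: [-3.111, 0.431, -0.0]
contact_force: [-6.1, -1.8, 14.9]
width: 0.0276
```

The bed is level on this side (TCP 0.135 under about 17 N). Lift and move to the other end.

```bash
python3 -m creep '[[0,0,-0.005,0,0,0,1],[0,0,-0.015,0,0,0,1],[0,0,-0.02,0,0,0,1],[0,0,-0.02,0,0,0,1],[-0.002,0.02,0,0,0,0,1],[-0.002,0.03,0,0,0,0,1],[-0.003,0.026,0,0,0,0,1],[0,0,0,0,0,0,1],[0,0,0,0,0,0,1]]'
python3 - <<'E'
from h import *
go(*boxp(-.004,-.042),.155,-15.8)
hmap(name="pics/b7.png")
E
```

```text
clock: 22.92
position: [0.5084, 0.1815, 0.1922]
tcp_rot: [-3.112, 0.431, 0.001]
contact_force: [0.3, -0.7, -2.1]
width: 0.0275
pos [0.5084 0.1815 0.1922] yaw -15.77 tiltxy [-0.0008  0.0005] F [ 0.3 -0.7 -2.1] T [-0.08  0.12  0.02] w 0.0275 t 22.925
shift(tool now) [-0.0006  0.0003  0.0372]  shift(target axes) [-0.0006  0.0003  0.0372]  turn [-0.0002  0.0009  0.0005]
  89   79   80    .    .    .   79    .   79    .    .    .   79   74   74
  80   77    .    .    .    .    .    .    .    .    .    .    .   67   70
  71   72    .    .    .    .    .    .    .    .    .    .    .    .   31
  62   72    .    .    .    .    .    .    .    .    .   34    .    .   33
  53   66   32   33   32   25   24   28   28   27   28   30    .    .   63
  44   66   35   37   34   27   33   35   36   33   26    .    .    .   65
  35   70   35   35   35   30   33   35   36   33   27    .    .    .   60
  26   66   33   35   34   29   34   35   35   33   25    .    .    .   68
  17   66   28   27   28   32   31   32   32   31    .    .    .    .   61
   8   67   34   34   33   28   31   32   32   31   30   35    .    .   44
  -1   69   36   35   36   29   31   35   36   34   27   33    .    .   67
 -10   68   36   36   36   32   33   36   36   35   28   32    .    .   33
 -19   63   53   54   54   47   32   35   33   33   27   32    .   35   43
 -28   56   56   56   57   50   31   32   33   32   26    .    .   37   64
 -37   54   -1   -1   -1   41   33   34   36   34   28    .    .   37   39
 -46   53   -3   -1   17   20   31   34   34   34   29   29    .   38   51
 -55   29    .   -4   13    2    7    0   33   30    5   15    1   36   37
 -64   36   39   38   37    5    2   15   12    3    2    4   17   13   51
 -73   36   38   39   37   31   -0   -0    0    .    .    .    .    .   70
 -82    .    .    .    .   -2    2   13   25   36   52   61   74   74   74
```

View pics/b7.png

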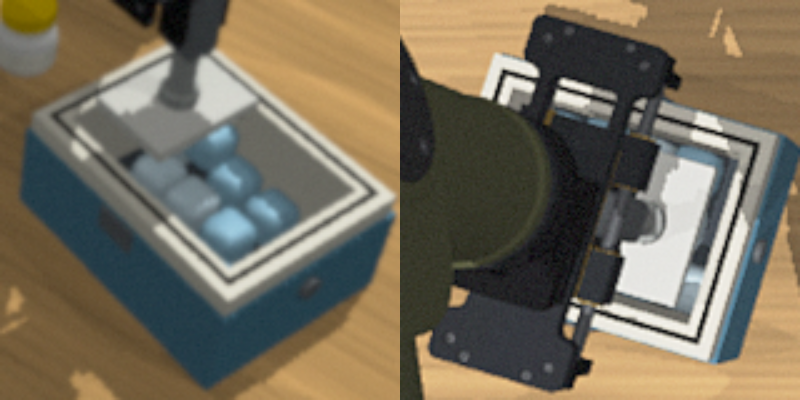

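The two presses worked: the +v half and the centre are at 32–37 mm. Only the nugget at u≈-46, v≈-33 still stands up, at about 58 mm. Pressing that one now.

```bash
python3 -m creep '[[0,0,0.01,0,0,0,1],[0,0,0.01,0,0,0,1],[0,0,0.007,0,0,0,1],[0,0,0.002,0,0,0,1],[0,0,0.002,0,0,0,1]]'
python3 -m creep '[[0,0,0.0015,0,0,0,1]]';python3 -m creep '[[0,0,0.0015,0,0,0,1]]';python3 -m creep '[[0,0,0.001,0,0,0,1]]';python3 -m creep '[[0,0,0.001,0,0,0,1]]';python3 -m creep '[[0,0,0.001,0,0,0,1]]'
```

```text
clock: 23.65
position: [0.509, 0.1817, 0.1615]
tcp_rot: [-3.112, 0.431, 0.0]
contact_force: [-0.4, -0.1, -2.0]
width: 0.0279
clock: 23.78
position: [0.509, 0.1817, 0.1602]
tcp_rot: [-3.112, 0.431, -0.0]
contact_force: [0.0, 0.7, -1.6]
width: 0.0278
clock: 23.9
position: [0.509, 0.1817, 0.1587]
tcp_rot: [-3.112, 0.431, -0.0]
contact_force: [1.1, -0.2, -1.6]
width: 0.0279
clock: 24.02
position: [0.5089, 0.1817, 0.1576]
tcp_rot: [-3.112, 0.431, 0.0]
contact_force: [-1.3, -0.1, -1.3]
width: 0.0278
clock: 24.15
position: [0.5091, 0.182, 0.1569]
tcp_rot: [-3.111, 0.43, -0.0]
contact_force: [0.2, -0.8, 3.1]
width: 0.0278
clock: 24.28
position: [0.5093, 0.1819, 0.1568]
tcp_rot: [-3.111, 0.43, -0.001]
contact_force: [-1.8, -0.6, 8.9]
width: 0.028
```

```bash
python3 -m creep '[[0,0,0.001,0,0,0,1]]';python3 -m creep '[[0,0,0.001,0,0,0,1]]';python3 -m creep '[[0,0,0.0005,0,0,0,1]]'
```

```text
clock: 24.4
position: [0.5097, 0.1819, 0.1563]
tcp_rot: [-3.11, 0.431, -0.002]
contact_force: [-1.5, -2.5, 5.5]
width: 0.0279
clock: 24.52
position: [0.5099, 0.1817, 0.1562]
tcp_rot: [-3.11, 0.431, -0.003]
contact_force: [-1.9, -2.4, 14.8]
width: 0.0276
clock: 24.65
position: [0.5101, 0.1817, 0.1553]
tcp_rot: [-3.11, 0.431, -0.003]
contact_force: [-1.0, -2.4, 11.7]
width: 0.028
```

It's giving way gradually. Continue.

```bash
for i in 1; do python3 -m creep '[[0,0,0.001,0,0,0,1]]';python3 -m creep '[[0,0,0.001,0,0,0,1]]';python3 -m creep '[[0,0,0.001,0,0,0,1]]'; done | grep -E "posi|contact"
```

```text
position: [0.5103, 0.1815, 0.1551]
contact_force: [-1.7, -3.6, 10.3]
position: [0.5106, 0.1814, 0.1549]
contact_force: [-3.2, -4.5, 18.2]
position: [0.5106, 0.1816, 0.1528]
contact_force: [-0.8, -1.6, 10.7]
```

```bash
(python3 -m creep '[[0,0,0.001,0,0,0,1]]';python3 -m creep '[[0,0,0.001,0,0,0,1]]';python3 -m creep '[[0,0,0.001,0,0,0,1]]') | grep -E "posi|contact"
```

```text
position: [0.5108, 0.1818, 0.1522]
contact_force: [-0.9, -3.1, 15.4]
position: [0.511, 0.1818, 0.152]
contact_force: [-1.9, -2.7, 20.3]
position: [0.5113, 0.1817, 0.1519]
contact_force: [-2.5, -4.2, 24.3]
```

Up to 27 N with little give, so ease off and drag toward the centre, which freed the other one.

```bash
(python3 -m creep '[[0,-0.002,-0.002,0,0,0,1]]';python3 -m creep '[[0,-0.003,0,0,0,0,1]]';python3 -m creep '[[0,-0.003,0,0,0,0,1]]';python3 -m creep '[[0,-0.003,0,0,0,0,1]]') | grep -E "posi|contact"
```

```text
position: [0.5106, 0.1835, 0.1507]
contact_force: [0.1, -0.2, -3.0]
position: [0.5101, 0.1865, 0.1489]
contact_force: [0.4, 0.1, -1.8]
position: [0.5105, 0.1895, 0.1483]
contact_force: [0.6, -0.1, -2.1]
position: [0.5115, 0.1924, 0.1484]
contact_force: [-0.1, 0.1, -1.7]
```

```bash
(python3 -m creep '[[0,0,0.0018,0,0,0,1],[0,0,0.0018,0,0,0,1]]';python3 -m creep '[[0,0,0.0018,0,0,0,1],[0,0,0.0018,0,0,0,1]]';python3 -m creep '[[0,0,0.0018,0,0,0,1]]';python3 -m creep '[[0,0,0.001,0,0,0,1]]') | grep -E "posi|contact"
```

```text
position: [0.5118, 0.1924, 0.1452]
contact_force: [-0.2, 0.2, -2.8]
position: [0.5117, 0.1921, 0.1416]
contact_force: [0.4, 0.4, -2.4]
position: [0.5118, 0.1922, 0.1399]
contact_force: [-0.0, 0.6, -2.3]
position: [0.5117, 0.1922, 0.1388]
contact_force: [0.1, -0.6, -2.3]
```

```bash
(python3 -m creep '[[0,0,0.0015,0,0,0,1],[0,0,0.001,0,0,0,1]]';python3 -m creep '[[0,0,0.001,0,0,0,1]]';python3 -m creep '[[0,0,0.001,0,0,0,1]]';python3 -m creep '[[0,0,0.001,0,0,0,1]]') | grep -E "posi|contact"
```

```text
position: [0.5118, 0.1923, 0.1365]
contact_force: [-0.3, -0.2, -1.3]
position: [0.5118, 0.1923, 0.1355]
contact_force: [-0.4, 0.2, -2.3]
position: [0.512, 0.1924, 0.135]
contact_force: [-1.9, -1.3, 4.3]
position: [0.5123, 0.1925, 0.1349]
contact_force: [-3.5, -1.8, 9.5]
```

```bash
(python3 -m creep '[[0,0,0.0008,0,0,0,1]]';python3 -m creep '[[0,0,0,0,0,0,1],[0,0,0,0,0,0,1],[0,0,0,0,0,0,1],[0,0,0,0,0,0,1],[0,0,0,0,0,0,1],[0,0,0,0,0,0,1]]') | grep -E "posi|contact"
python3 -m creep '[[0,0,-0.005,0,0,0,1],[0,0,-0.01,0,0,0,1],[0,0,-0.02,0,0,0,1],[0,0,-0.03,0,0,0,1],[0,0,-0.03,0,0,0,1],[0,0,-0.03,0,0,0,1],[0,0.045,0,0,0,0,1],[0,0.055,0,0,0,0,1],[0,0.055,0,0,0,0,1],[0,0.055,0,0,0,0,1]]'
python3 -m creep '[[0,0.055,0,0,0,0,1],[0,0.055,0,0,0,0,1],[0,0.04,0,0,0,0,1],[0,0,0,0,0,0,1]]'
python3 - <<'E'
from h import *
hmap(name="pics/b8.png")
p=cams.grab_frame("top");print([ (r["location"],round(r["confidence"],2)) for r in cams.boxes_of(p,"nugget0_c")])
E
```

```text
position: [0.5125, 0.1925, 0.1349]
contact_force: [-3.6, -1.1, 12.8]
position: [0.5124, 0.1925, 0.135]
contact_force: [-4.3, -1.8, 10.5]
clock: 29.4
position: [0.4542, -0.0117, 0.258]
tcp_rot: [-3.111, 0.431, -0.001]
contact_force: [1.2, 0.2, -1.4]
width: 0.0276
clock: 29.9
position: [0.413, -0.1579, 0.2583]
tcp_rot: [-3.109, 0.442, -0.001]
contact_force: [-0.1, -0.1, -2.7]
width: 0.0277
  89   64   64   68   64   63   60   60   63   69   62   70   71   65   70
  80   62   62   27   43   42   49   35   31   40   38   54   37   51   56
  71   62    2    3    3    2    1    2    2    3   34   38   39   38   48
  62   62   33   31   31    4    3    2    2    3   33   37   39   38   43
  53   62   37   37   36   27   19   30   29   26   27   35   36   35   63
  44   59   38   38   37   30   34   36   36   33   25   35   36   37   60
  35   62   38   38   36   31   36   39   37   35   27   38   38   38   44
  26   67   34   35   32   23   35   38   38   35   26   37   38   38   41
  17   64   36   37   36   29   32   34   36   31    3   34   36   36   36
   8   63   37   38   37   30   35   35   35   32   26   36   36   35   61
  -1   61   38   38   36   29   36   38   37   36   30   37   38   38   49
 -10   61   34   35   32   21   36   37   38   36   32   37   39   38   50
 -19   63   36   37   36   31   34   37   36   34   25   36   36   37   45
 -28   68   37   38   38   31   33   34   35   32   21   35   36   35   52
 -37   67   37   38   37   31   36   38   38   36   29   37   38   38   47
 -46   63   34   34   33   22   36   38   38   36   30   38   38   37   47
 -55   62   35   35   34   26   34   37   36   34   23   36   37   36   35
 -64   68   38   38   37   27    3   24   25    3    3   17   23   22   45
 -73   58   37   38   37   30    .   -0   -1    .    .    .    .    .   73
 -82   70   70   67   62   61   62   55   62   66   71   69   74   74   76
[]
```

View pics/b8.png

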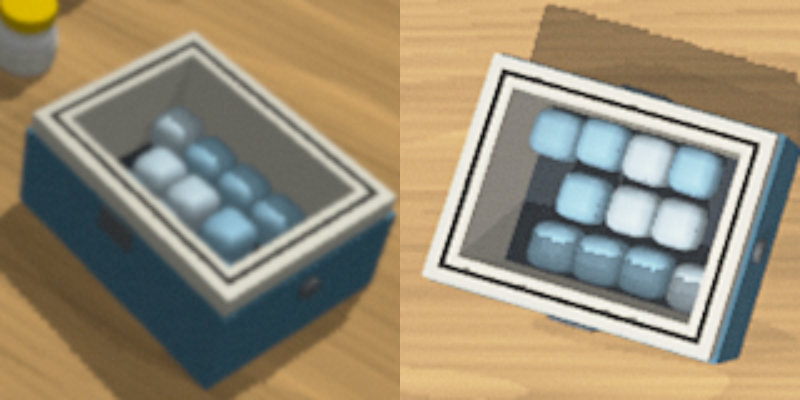

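All eleven lie in one layer (4+3+4, tops 35–39 mm). There is time, so I'll add one central firm press at about 16 N to be certain of the final press.

```bash
python3 - <<'E'
from h import *
go(*boxp(0,0),.255,-15.8)
E
```

```text
pos [ 0.4144 -0.1531  0.2578] yaw -15.66 tiltxy [-0.0003  0.0002] F [-0.5 -0.3 -2.2] T [-0.08  0.07  0.09] w 0.0279 t 30.1
shift(tool now) [ 0.0037 -0.3892  0.0028]  shift(target axes) [ 0.0027 -0.3892  0.0028]  turn [-0.0001  0.0003  0.0025]
```

```bash
python3 -m creep '[[0,-0.03,0,0,0,0,1],[0,-0.045,0,0,0,0,1],[0,-0.045,0,0,0,0,1],[0,-0.045,0,0,0,0,1],[0,-0.045,0,0,0,0,1],[0.003,-0.045,0,0,0,0.002,1],[0,-0.045,0,0,0,0,1],[0,-0.045,0,0,0,0,1],[0,-0.03,0,0,0,0,1],[0,-0.014,0,0,0,0,1]]' >/dev/null
python3 -m creep '[[0,0,0.01,0,0,0,1],[0,0,0.02,0,0,0,1],[0,0,0.02,0,0,0,1],[0,0,0,0,0,0,1]]' >/dev/null
python3 -c "
from h import *
go(*boxp(0,0),.14,-15.8)"
```

```text
pos [0.5214 0.217  0.2057] yaw -15.99 tiltxy [-0.004  -0.0024] F [-0.4 -0.8 -2.4] T [-0.08  0.05 -0.04] w 0.0276 t 31.85
shift(tool now) [ 0.0007 -0.0042  0.0657]  shift(target axes) [ 0.0005 -0.004   0.0657]  turn [ 0.0034  0.0032 -0.0032]
```

```bash
(python3 -m creep '[[0,-0.004,0.01,0.003,0.003,-0.003,1],[0,0,0.015,0,0,0,1],[0,0,0.015,0,0,0,1],[0,0,0.01,0,0,0,1],[0,0,0.008,0,0,0,1],[0,0,0,0,0,0,1]]'
python3 -m creep '[[0,0,0.002,0,0,0,1],[0,0,0.002,0,0,0,1]]') | grep -E "posi|contact"
python3 -c "
from h import *
go(*boxp(0,0),.136,-15.8)"
```

```text
position: [0.5238, 0.223, 0.149]
contact_force: [0.5, -0.5, -1.7]
position: [0.5245, 0.2234, 0.1461]
contact_force: [-1.2, 0.2, -2.2]
pos [0.5245 0.2234 0.1461] yaw -15.7 tiltxy [0.0043 0.0026] F [-1.2  0.2 -2.2] T [-0.13  0.06  0.01] w 0.0276 t 32.85
shift(tool now) [-0.0007  0.003   0.0101]  shift(target axes) [-0.0007  0.003   0.0101]  turn [-0.0037 -0.0034  0.0017]
```

```bash
(python3 -m creep '[[0,0,0.0018,-0.003,-0.003,0,1],[0,0,0.0018,0,0,0,1],[0,0,0.0018,0,0,0,1],[0,0,0.0018,0,0,0,1]]'
python3 -m creep '[[0,0,0.001,0,0,0,1],[0,0,0.001,0,0,0,1]]';python3 -m creep '[[0,0,0.001,0,0,0,1]]';python3 -m creep '[[0,0,0.001,0,0,0,1]]') | grep -E "posi|contact"
```

```text
position: [0.5241, 0.2233, 0.1384]
contact_force: [0.9, -0.5, -2.4]
position: [0.5241, 0.2232, 0.1365]
contact_force: [-0.1, 0.1, -2.0]
position: [0.5241, 0.2233, 0.1355]
contact_force: [0.1, -0.2, -1.0]
position: [0.5243, 0.2233, 0.135]
contact_force: [-1.6, -0.2, 3.5]
```

```bash
(python3 -m creep '[[0,0,0.001,0,0,0,1]]';python3 -m creep '[[0,0,0.001,0,0,0,1]]';python3 -m creep '[[0,0,0,0,0,0,1],[0,0,0,0,0,0,1],[0,0,0,0,0,0,1]]') | grep -E "posi|contact"
```

```text
position: [0.5244, 0.2233, 0.135]
contact_force: [-4.1, -2.5, 10.7]
position: [0.5245, 0.2233, 0.1349]
contact_force: [-6.6, -2.4, 15.9]
position: [0.5245, 0.2233, 0.1349]
contact_force: [-5.4, -2.0, 10.8]
```

```bash
(python3 -m creep '[[0,0,0.0005,0,0,0,1]]';python3 -m creep '[[0,0,0,0,0,0,1],[0,0,0,0,0,0,1],[0,0,0,0,0,0,1],[0,0,0,0,0,0,1]]'; python3 -m creep '[[0,0,-0.004,0,0,0,1],[0,0,-0.005,0,0,0,1],[0,0,-0.015,0,0,0,1],[0,0,-0.03,0,0,0,1],[0,0,-0.035,0,0,0,1],[0,0,-0.035,0,0,0,1],[0,0,-0.01,0,0,0,1],[0,0,0,0,0,0,1]]') | grep -E "clock|posi|contact"
python3 -c "
from h import *
go(.578,-.2295,.265,3)"
```

```text
clock: 34.6
position: [0.5246, 0.2234, 0.1349]
contact_force: [-6.6, -2.6, 16.3]
clock: 35.1
position: [0.5245, 0.2233, 0.1349]
contact_force: [-6.3, -2.9, 13.3]
clock: 36.1
position: [0.5243, 0.2233, 0.2662]
contact_force: [-0.5, 0.3, -2.4]
pos [0.5243 0.2233 0.2662] yaw -15.7 tiltxy [0.0003 0.0004] F [-0.5  0.3 -2.4] T [-0.06  0.09 -0.01] w 0.0279 t 36.1
shift(tool now) [0.1742 0.4214 0.001 ]  shift(target axes) [0.03   0.455  0.0012]  turn [-5.000e-04 -2.000e-04 -3.263e-01]
```

```bash
python3 -m creep '[[0.01,0.025,0,0,0,0,1],[0.018,0.044,0,0,0,0,1],[0.018,0.044,0,0,0,0,1],[0.018,0.044,0,0,0,0,1],[0.018,0.044,0,0,0,0,1],[0.018,0.044,0,0,0,0,1],[0.018,0.044,0,0,0,0,1],[0.018,0.044,0,0,0,0,1],[0.018,0.044,0,0,0,0,1],[0.018,0.04,0,0,0,0,1]]'
python3 -m creep '[[0,0,0,0,0,-0.12,1],[0,0,0,0,0,-0.12,1],[0,0,0,0,0,-0.11,1],[0,0,0,0,0,0,1]]'
python3 -c "
from h import *
go(.578,-.231,.265,4)"
```

```text
clock: 37.35
position: [0.576, -0.2261, 0.2639]
tcp_rot: [-3.112, 0.43, 0.005]
contact_force: [-0.2, 0.1, -2.6]
width: 0.0274
clock: 37.85
position: [0.5761, -0.2244, 0.264]
tcp_rot: [-3.138, -0.117, 0.005]
contact_force: [-1.2, 0.2, -2.3]
width: 0.0275
pos [ 0.5761 -0.2244  0.264 ] yaw 4.28 tiltxy [-0.0033  0.0008] F [-1.2  0.2 -2.3] T [-0.14  0.04 -0.02] w 0.0275 t 37.85
shift(tool now) [ 0.0014  0.0067 -0.001 ]  shift(target axes) [ 0.0014  0.0067 -0.001 ]  turn [-0.001   0.0032  0.0049]
```

```bash
python3 -m creep '[[0.001,0.007,0,-0.001,0.003,0,1],[0,0,0.02,0,0,0,1],[0,0,0.03,0,0,0,1],[0,0,0.03,0,0,0,1],[0,0,0.03,0,0,0,1],[0,0,0.025,0,0,0,1],[0,0,0.012,0,0,0,1],[0,0,0.007,0,0,0,1],[0,0,0,0,0,0,1],[0,0,0,0,0,0,1]]'
python3 - <<'E'
from h import *
go(.578,-.231,.084,4)
s=cams.grab_frame("scene");p=cams.grab_frame("top")
a=cv2.resize(s["frame"][160:280,190:310],(400,400));b=cv2.resize(p["frame"][160:280,370:490],(400,400))
cv2.imwrite("pics/t9.png",np.hstack([a,b])[:,:,::-1])
plate(arm.get_state()["position"][2]-.069)
E
```

```text
clock: 39.1
position: [0.5795, -0.2321, 0.113]
tcp_rot: [3.138, 0.119, 0.007]
contact_force: [0.0, -0.2, -1.3]
width: 0.0276
pos [ 0.5795 -0.2321  0.113 ] yaw 4.34 tiltxy [ 0.0044 -0.0012] F [ 0.  -0.2 -1.3] T [-0.09  0.04  0.01] w 0.0276 t 39.1
shift(tool now) [-0.0015 -0.0013  0.0289]  shift(target axes) [-0.0014 -0.0012  0.029 ]  turn [ 0.0015 -0.0043  0.006 ]
scene 674 rel tcp u [-51.1  55.1] v [-36.4  42.7] top z 0.042 tcp-top 0.0708 tilt [ 0.005 -0.013]
```

View pics/t9.png

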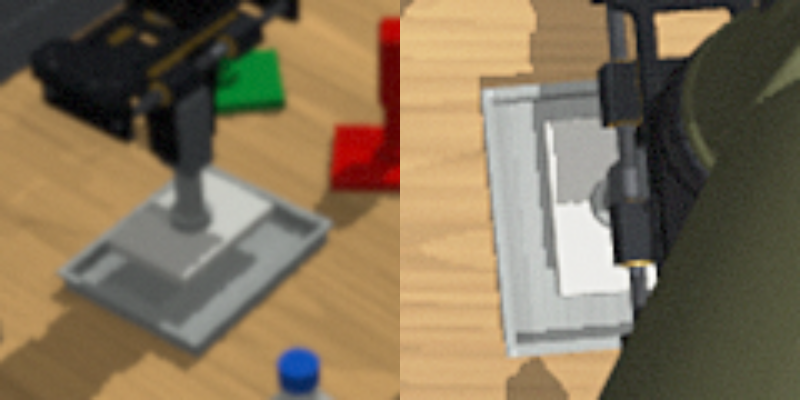

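The plate is level and over the tray's interior. Lowering it slowly.

```bash
(python3 -m creep '[[-0.001,-0.001,0.005,0.0015,-0.004,0,1],[0,0,0.006,0,0,0,1],[0,0,0.006,0,0,0,1],[0,0,0.004,0,0,0,1],[0,0,0.002,0,0,0,1]]';python3 -m creep '[[0,0,0.0015,0,0,0,1],[0,0,0.0015,0,0,0,1]]';python3 -m creep '[[0,0,0.001,0,0,0,1]]';python3 -m creep '[[0,0,0.001,0,0,0,1]]') | grep -E "clock|posi|contact"
```

```text
clock: 39.88
position: [0.5776, -0.2308, 0.0886]
contact_force: [-0.7, 0.7, -1.6]
clock: 40.12
position: [0.5779, -0.2309, 0.0861]
contact_force: [-0.4, 0.3, -2.9]
clock: 40.25
position: [0.5778, -0.2308, 0.085]
contact_force: [-0.1, 0.6, -1.8]
clock: 40.38
position: [0.5778, -0.2309, 0.084]
contact_force: [-3.4, -1.1, 4.7]
```

```bash
(python3 -m creep '[[0,0,-0.0006,0,0,0,1],[0,0,0,0,0,0,1]]';python3 -m creep '[[0,0,0,0,0,0,0.2],[0,0,0,0,0,0,-0.2],[0,0,0,0,0,0,-0.4],[0,0,0,0,0,0,-0.4],[0,0,0,0,0,0,-0.4],[0,0,0,0,0,0,-0.4]]')
python3 -c "
from h import *
go(.578,-.231,.25,4)"
```

```text
clock: 40.62
position: [0.5778, -0.2308, 0.0847]
tcp_rot: [-3.139, -0.119, 0.002]
contact_force: [0.2, 0.4, -2.0]
width: 0.0276
clock: 41.38
position: [0.5778, -0.2308, 0.0846]
tcp_rot: [-3.139, -0.119, 0.002]
contact_force: [1.4, 0.5, 0.0]
width: 0.0608
pos [ 0.5778 -0.2308  0.0846] yaw 4.36 tiltxy [-0.0013  0.0004] F [1.4 0.5 0. ] T [-0.1   0.05 -0.02] w 0.0608 t 41.375
shift(tool now) [-0.000e+00  1.000e-04 -1.654e-01]  shift(target axes) [ 0.0002  0.0002 -0.1654]  turn [-0.0005  0.0012  0.0062]
```

```bash
python3 -m creep '[[0,0,-0.01,0,0,0,-0.4],[0,0,-0.02,0,0,0,-0.4],[0,0,-0.03,0,0,0,-0.4],[0,0,-0.03,0,0,0,-0.4],[0,0,-0.03,0,0,0,-0.4],[0,0,-0.03,0,0,0,-0.4],[0,0,-0.02,0,0,0,-0.4],[0,-0.03,0,0,0,0,-0.4],[0,-0.05,0,0,0,0,-0.4],[0,-0.05,0,0,0,0,-0.4]]'
python3 -m creep '[[0,-0.05,0,0,0,0,-0.4],[0,-0.04,0,0,0,0,-0.4],[0,0,0,0,0,0,-0.4],[0,0,0,0,0,0,-0.4]]'
python3 - <<'E'
from h import *
for n in("scene","top"):
    s=cams.grab_frame(n);W=cloud(s)
    m=(abs(W[...,0]-.58)<.08)&(abs(W[...,1]+.23)<.08)&(W[...,2]>.08)&(W[...,2]<.14)
    print(n,"handle",rect(W[m][:,:2]),np.nanmax(W[m][:,2]).round(4),m.sum())
    cv2.imwrite(f"pics/f_{n}.png",s["frame"][:,:,::-1])
hmap(name="pics/b10.png")
E
```

```text
clock: 42.62
position: [0.5679, -0.1003, 0.2553]
tcp_rot: [-3.139, -0.117, 0.001]
contact_force: [0.3, 0.1, 0.0]
width: 0.0606
clock: 43.12
position: [0.5613, -0.0126, 0.2552]
tcp_rot: [3.139, 0.118, -0.001]
contact_force: [-0.7, 0.5, -0.9]
width: 0.061
scene handle (array([ 581.2, -229. ]), array([30.5, 37.1]), 4.68) 0.1346 384
top handle (array([ 577.2, -230.5]), array([28.8, 34.3]), 5.35) 0.1371 456
  89   66   64   68   55   66   67   69   69   62   60   71   70   66   65
  80   71   39   33   42   24   46   22   16   35   49   43   42   63   46
  71   70    3    4    3    3    3    2    3    3   33   38   38   38   46
  62   70   30   32   32    2    3    3    1    1   33   38   38   38   50
  53   66   36   36   36   28   22   28   29   24   26   36   37   36   61
  44   68   37   38   37   30   35   37   37   34   19   37   36   37   68
  35   56   37   38   37   31   36   38   38   36   27   38   39   38   41
  26   61   35   35   33   22   36   38   37   34   28   37   39   38   43
  17   64   36   36   35   29   32   34   35   30    3   34   35   36   41
   8   60   38   38   36   30   34   34   35   33   26   36   38   36   69
  -1   62   37   38   37   29   36   37   38   35   31   38   38   38   76
 -10   61   34   34   32   23   36   38   38   36   32   37    .    .   80
 -19   67   36   37   36   31   35   38   37   36   32   31    .    .    .
 -28   67   37   38   37   33   31   33   33   32   27    .    .    .    .
 -37   66   34   34   34   31   33   35   35   35   28    .    .    .   78
 -46   70   32   33   29   24   32   36   35   34   31   32    .    .    .
 -55   63   33   32   32   26   32   34   34   33   30   31    .    .   79
 -64   64   35   35   35   29    .    .    .    .    .    .    .    .   79
 -73   71   35   36   36   29    .   -1   -0    .    .    .    .    .    .
 -82   70   69   69   67   53   65   62   60   63   69   69   74   71   76
```

View pics/f_scene.png

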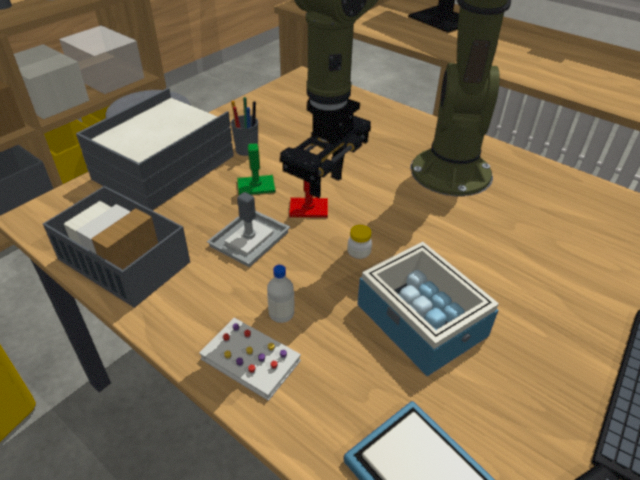

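View pics/f_top.png

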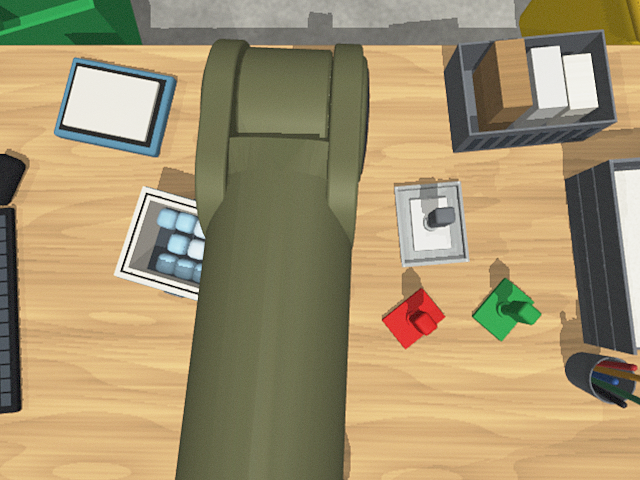

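The tamper stands upright and centred in the tray: (248,235) in the scene view, (432,222) from above. The nuggets are in one layer, the bottle and jar haven't moved, and the arm is clear.

```bash
python3 -c "
from cell import workorder
print(workorder.close_job())"
```

```text
the job is handed in; nothing more can be done
None
```

The nuggets are tamped into one level layer, the tamper is back in its tray and released, and the job is handed in (about 43 s on the clock). No verdict is reported, so the results below are my own checks.

- **Tamping:** I pressed the heaped nuggets down from both ends of the box. The right-hand and left-hand ones wedged at about 26–27 N at the wrist, against the 35 N limit and above the advised 12–20 N. Each time I eased off and dragged the plate slightly towards the centre, and the nugget dropped into place.
- **Firm press:** I held about 13–16 N on the levelled bed twice, once off-centre for about 0.75 s and once in the centre for about 1 s. These are wrist readings minus the tamper's weight, so the force on each nugget was not measured.
- **Bed level:** After the off-centre press, both cameras showed all eleven nuggets in one layer, tops 35–39 mm above the liner. After the central press the arm hid part of the box from the top camera, but everything visible was at the same level.
- **Tamper:** It stands upright at about (0.578, -0.230) m, within a few millimetres of the tray's measured centre. The handle top is at its original height, so the plate is on the tray floor.
- **Surroundings:** The bottle, jar and look-alikes look unmoved in the last scene picture. I did not re-measure their positions, and the top view of the bottle and jar was blocked.
- **Camera disagreement:** The two cameras differ by 2–4 mm; I used the average or the better view.

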